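# Sort the loose parts into their trays

### The job

Sort the loose parts on the bench into the shallow dark grey steel trays: one hex nut in each bay of the two-bay tray, the brass bush in the round tray, the aluminium block in the undivided rectangular tray, and the round steel pin in the small square tray. Each part must end up lying or standing on its tray's floor the same way up as you found it, not propped on a rim, and let go.

Things in the scene. Friction and masses are not known exactly. Their poses are not given: they have to be found in the camera images.
- nut_a_mid (a point): One of two alike dark steel hex nuts, lying flat: 30 mm across the flats (along its x), 34 mm across the corners (along its y), 16 mm high, 60 g. Point at its centre, 8 mm above its underside; z up along the thread.
- nut_b_mid (a point): The other hex nut, alike: 30 mm across the flats (along its x), 34 mm across the corners (along its y), 16 mm high, 60 g. Point at its centre, 8 mm above its underside; z up along the thread.
- bush_mid (a point): Plain turned brass bush standing on end, a short thick tube 38 mm in diameter and 30 mm high, 110 g. Point at its centre, 15 mm above its underside; z up along the bore.
- block_mid (a point): Drilled aluminium block lying flat: 45 mm (along its x) by 70 mm (along its y) by 25 mm high, 200 g. Point at its centre, 12.5 mm above its underside; z up.
- pin_mid (a point): Plain round pin of turned bright steel standing on end, a slim cylinder 24 mm in diameter and 60 mm high with a chamfered top and a fine groove near it, 200 g. Point at its centre, 30 mm above its underside; z up along its axis.
- tray_two_bay: A shallow tray of dark grey sheet steel with a magnetic base that holds it fast to the bench (it cannot be shifted); rim 12 mm high above the bench, floor 4 mm thick, walls 4 mm thick. Origin on the bench under its centre, z up. Rectangular, 83 mm (along its x) by 118 mm (along its y) outside, parted by a 6 mm thick wall across its middle into two equal bays, centred 30 mm either side of the origin along y; each bay is 75 mm along x by 52 mm along y inside.
- tray_long: A shallow tray of dark grey sheet steel with a magnetic base that holds it fast to the bench (it cannot be shifted); rim 12 mm high above the bench, floor 4 mm thick, walls 4 mm thick. Origin on the bench under its centre, z up. Rectangular without a divider, 73 mm (along its x) by 103 mm (along its y) outside, 65 by 95 mm inside: the block fits with its long side along the tray's long side only.
- tray_square: A shallow tray of dark grey sheet steel with a magnetic base that holds it fast to the bench (it cannot be shifted); rim 12 mm high above the bench, floor 4 mm thick, walls 4 mm thick. Origin on the bench under its centre, z up. Square and the smallest, 62 by 62 mm outside, 54 by 54 mm inside.
- tray_round: A shallow tray of dark grey sheet steel with a magnetic base that holds it fast to the bench (it cannot be shifted); rim 12 mm high above the bench, floor 4 mm thick, walls 4 mm thick. Origin on the bench under its centre, z up. Round, 80 mm in diameter outside, 72 mm inside.
- grinder_rear (a point): Point on the bench at the middle of the far side of the yellow bench grinder, an obstacle fixed between robot and parts: it ends here in x, reaches 272 mm to either side (y) and 257 mm up. A stack of trays, 252 mm high, begins 357 mm right (-y) of this point and ends 45 mm beyond it in x. A tape roll (18 mm high) and tape measure (60 mm) stand among the parts, centres 90 mm or more from theirs.
Things that resemble listed ones, but are neither listed nor needed, are in the scene too. Of the things like the part that bears bush_mid, leave any that is purple; of the rest the larger one is meant.

How it is judged:
By the outcome, as a careful person would: the job done as asked, in the order asked, and still so for the second after the job is handed in, with the robot touching nothing.
It also fails if it takes over 136 s, if anything falls off the work surface, if the arm or the gripper's body presses on something with over 40 N, if the wrist force passes 120 N, or if a joint passes its speed limit or range.

### The arm

A 7-joint arm with a two-finger parallel gripper is mounted at the origin on a cart in front of the work surface, level with it; the furniture and walls round the work are solid. World frame = base frame: x ahead of the robot, y to its left, z up, the work surface at z = 0. Lengths are in m, angles in rad, forces in N, time in s.
With the tool pointing down it reaches from about 0.425 to 0.95 m from the base axis. Payload 4.7 kg.
Tool frame: the origin (TCP) lies midway between the tips of the shut fingers; the grasp point (between the pads) lies 19 mm behind it (bot.tcp_to_grasp is the distance from the TCP to the grasp point, in m); z points along the fingers, y is the line along which they close (so a half turn about z gives the same grasp; the last joint's range is limited). The gripper opens to 85 mm and grips with 20 to 120 N. Pads are 22 mm wide; open, the fingers measure 114 mm over their backs; the gripper's body (76 mm by 85 mm) begins 54 mm behind the grasp point. The pads swing forward as they close: fully open they stand 13 mm farther back than shut.
Start: joints at [1.223, 0.469, -0.049, 1.532, 0.024, 1.141, -0.082], TCP at [0.212, -0.641, 0.207] pointing down, gripper open.
Joint ranges: [-2.59, 2.59], [-0.33, 1.99], [-1.39, 1.29], [0.1, 2.45], [-1.04, 4.18], [0.21, 1.99], [-2.66, 2.66]. Speed limits (rad/s): [2.57, 2.57, 3.14, 3.14, 3.14, 3.14, 3.14].

### API

Orientations are given as a rotation vector (axis times angle).
In Python, from station import readout, imaging, workorder, finder, bot gives the robot as it stands.
- The arm moves only by the tool play_rows, never from a script. Its argument "increments" is a list that holds one entry, the list of rows, each a list of 6 numbers: the shift along the tool's x, y, z normalised to -1 to 1, where 1 is 0.05 m, then the turn, a rotation vector about the tool's x, y, z normalised to -1 to 1, where 1 is 0.1 rad. A call has 1 to 10 rows; each row shifts and turns the commanded pose from where the row before left it, along the tool's axes as they then stand; what a row does not reach is not made up. A row lasts 1/8 s, in which the tool goes at most 62.5 mm and 10.7 degrees, less where a joint would pass 70% of its speed; a pose out of reach is approached as far as the arm can. A call with a number of a shift or a turn outside -1 to 1 is refused whole. A call with a gripper value outside its range is refused whole. "gripper" is the closure, from 0 (fully open) to 1 (shut), set as the call begins (left out, the last holds). The fingers move at their own pace and stop on an object; the grip force is fixed at half the most. Time passes only in rows, so rows that do not move let the fingers close. It gives the time, the measured TCP pose, the force, the opening and the grip force at its end, in the units of the state.
- readout.sense(): the state, without advancing time (a new reading comes with each control period).
- imaging.get_image(name): name is "scene" or "top"; returns a dict with "img" (384x512x3 uint8, red, green, blue), "mtx" (3x3 intrinsics, pixels), "rvec" (rotation vector, rad) and "tvec" (3), from world to camera coordinates, as OpenCV has them. Camera axes: x right, y down, z forward; pixel columns grow to the right and rows downward; lengths in m; the calibration is good to about 2 mm. A picture is of the moment at which its call begins. There is no depth.
- workorder.sign_off(): hands the job in; it is judged then, once.
Trained networks look in the newest picture that a camera, given by its name, has taken for a name from the list of things; names that differ only in an ending like _2 or _b are one class to them, and where a whole thing is asked for, a point or a joint stands for the part that bears it (a point fixed in the world has none). Each returns a list of dicts, best first, with "conf" (0 to 1); they miss things now and then, are a little off and sometimes report something else, mostly with a low value. They report only what shows in the picture. A call takes as long as a camera call. They do not tell look-alikes from the thing itself.
- finder.cut_out(thing, camera): "region" (384x512 bool, what is visible of it) and "location" ([column, row] in pixels, amid what is visible of it).
The state is a dict: "t": time; "joint_positions": joint angles; "dq": joint speeds; "tau": joint torques, N m; "ee_pos": TCP position; "orientation": TCP orientation; "force": force on the tool from outside, world axes, zero at the start; "torque": the same for the moment, N m; "gripper_width": finger opening in m; "finger_force": force on a finger pad.
Only numpy, scipy, OpenCV 4.12 (cv2) and the standard library are available. Lean on these libraries where they do the work, as an engineer would, in place of code of your own. Each camera call takes 0.05 s, during which the arm holds its last target. There are 200 camera calls.

## Working session

There is one attempt and no reset: what is moved stays moved. The work goes in short steps, Python scripts to look and compute and a tool call to move; the robot and the scene stay as the last step left them, time stands still between calls to the robot, and variables do not carry over. Pictures are saved under pics/ and viewed, at most 14 in all, crops included, and the job is handed in when it is done.

Besides the shell and the picture viewer there is one more tool, called after "Emit:" as a command line: name --argument value ..., lists and objects as JSON in quotes. play_rows: Moves the arm, as the interface text tells. Its arguments: {"type":"object","properties":{"increments":{"type":"array","items":{"type":"array","items":{"type":"array","items":{"type":"number"}}}},"gripper":{"type":"number"}},"required":["increments"]}

```bash
ls; mkdir -p pics
python3 - <<'E'
from station import readout, imaging, finder, bot
import cv2
s=readout.sense();print({k:s[k] for k in('t','joint_positions','ee_pos','orientation','gripper_width','force')},bot.tcp_to_grasp)
for n in('scene','top'):
    d=imaging.get_image(n);cv2.imwrite(f'pics/{n}0.png',cv2.resize(d['img'][:,:,::-1],(768,576),interpolation=cv2.INTER_CUBIC))
    print(n,d['mtx'],d['rvec'],d['tvec'])
E
```

```text
pics
{'t': 0.0, 'joint_positions': array([ 1.22311923,  0.46942819, -0.04858049,  1.53370085,  0.02410552,
        1.14099304, -0.08231424]), 'ee_pos': array([ 0.2113483 , -0.64039145,  0.20566742]), 'orientation': array([-3.09988977e+00, -4.98324992e-01,  6.12936152e-04]), 'gripper_width': 0.08566466368963106, 'force': array([-0.0204594 ,  0.42412246,  0.91402336])} 0.0187
scene [[434.65989875   0.         253.72875022]
 [  0.         434.65989875 189.40635346]
 [  0.           0.           1.        ]] [ 0.58313685 -2.54011734  1.29824525] [0.47721209 0.16246409 1.08495985]
top [[435.31823311   0.         257.75720309]
 [  0.         435.31823311 185.80041191]
 [  0.           0.           1.        ]] [ 2.49073747 -1.49644638  0.19230101] [-0.22106342  0.47684448  1.102164  ]
```

View pics/scene0.png

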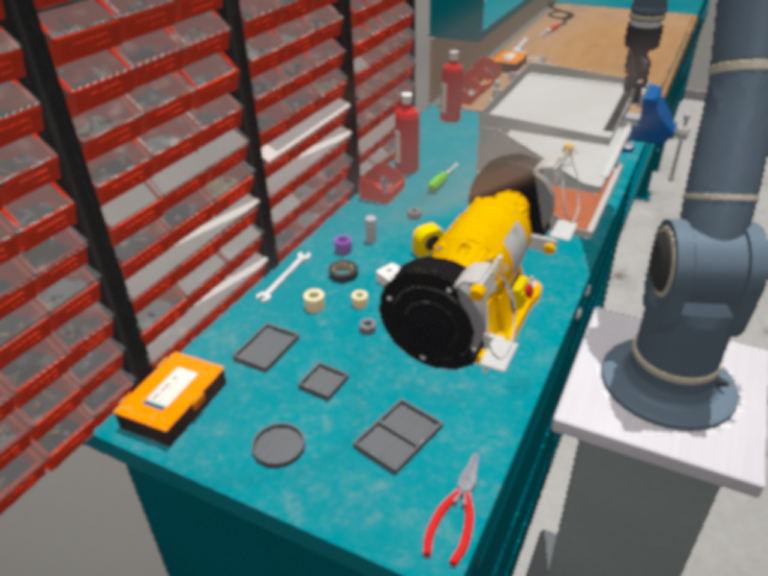

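View pics/top0.png

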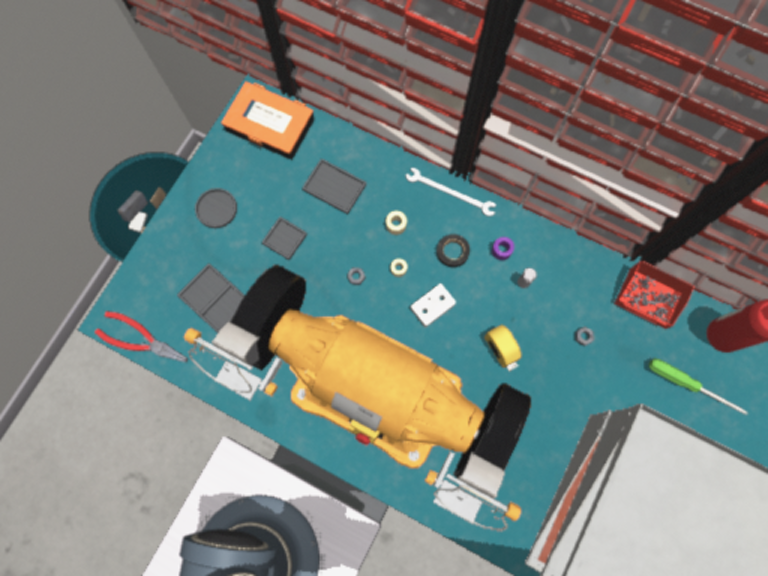

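The top picture (768-wide coordinates) shows:
- **Nuts:** (356,275) and (585,336).
- **Block:** (433,304).
- **Pin:** (527,277).
- **Bush candidates:** (396,221) pale brass and larger, (399,267) pale brass and smaller, and (503,248) purple.
- **Trays:** round (216,208), square (284,238), long (334,186), two-bay (212,296), the last partly hidden by the grinder wheel.

The larger non-purple bush, (396,221), fits the description. I'll confirm it in a crop.

```bash
cat > h.py <<'E'
import numpy as np, cv2
from station import readout, imaging, finder, bot
def ray(d,px):
    px=np.array(px,float).reshape(-1,2)
    R,_=cv2.Rodrigues(np.array(d['rvec'],float)); t=np.array(d['tvec'],float).ravel()
    c=-R.T@t
    v=np.c_[px,np.ones(len(px))]@np.linalg.inv(d['mtx']).T@R
    return c,v
def w(d,px,z):
    c,v=ray(d,px); return c+v*((z-c[2])/v[:,2])[:,None]
def proj(d,p):
    return cv2.projectPoints(np.array(p,float).reshape(-1,1,3),np.array(d['rvec'],float),np.array(d['tvec'],float),d['mtx'],None)[0].reshape(-1,2)
E
python3 - <<'E'
from h import *
hs=dict(nut_a_mid=.008,bush_mid=.015,block_mid=.025,pin_mid=.03,tray_two_bay=.012,tray_long=.012,tray_square=.012,tray_round=.012,grinder_rear=0)
for n in('top','scene'):
    d=imaging.get_image(n); c,_=ray(d,[0,0]); print(n,'cam',c.round(3))
    for k,z in hs.items():
        for r in finder.cut_out(k,n)[:4]:
            if r['conf']<.2: continue
            m=np.array(r['region']); cs=cv2.findContours(m.astype(np.uint8),0,1)[0]
            q=cv2.convexHull(np.vstack(cs)).reshape(-1,2) if cs else []
            P=w(d,q,z)[:,:2]
            rr=cv2.minAreaRect((P*1000).astype(np.float32))
            print(k,round(r['conf'],2),np.round(r['location']),m.sum(),'loc',w(d,r['location'],z)[0,:2].round(3),'rect mm',np.round(rr[0]),np.round(rr[1]),round(rr[2]))
    if n=='top': cv2.imwrite('pics/crop.png',cv2.resize(d['img'][120:250,190:420,::-1],None,fx=3.4,fy=3.4,interpolation=cv2.INTER_CUBIC))
E
```

```text
top cam [ 0.259 -0.12   1.187]
nut_a_mid 0.42 [392. 228.] 72 loc [ 0.605 -0.343] rect mm [ 611. -331.] [25. 29.] 54
bush_mid 0.5 [262. 151.] 130 loc [0.634 0.072] rect mm [641.  72.] [39. 31.] 28
bush_mid 0.45 [334. 164.] 114 loc [ 0.695 -0.126] rect mm [ 692. -129.] [36. 35.] 28
bush_mid 0.44 [263. 176.] 107 loc [0.569 0.037] rect mm [567.  28.] [32. 28.] 28
block_mid 0.73 [287. 203.] 443 loc [ 0.529 -0.06 ] rect mm [528. -62.] [49. 73.] 65
pin_mid 0.4 [353. 186.] 101 loc [ 0.655 -0.198] rect mm [ 654. -191.] [22. 40.] 90
tray_two_bay 0.66 [137. 196.] 1084 loc [0.354 0.318] rect mm [355. 306.] [108.  84.] 76
tray_long 0.92 [225. 121.] 906 loc [0.664 0.211] rect mm [655. 216.] [108.  78.] 88
tray_square 0.63 [189. 158.] 482 loc [0.517 0.245] rect mm [517. 247.] [66. 64.] 87
grinder_rear 0.29 [262. 148.] 173 loc [0.645 0.077] rect mm [648.  76.] [43. 38.] 28
scene cam [0.059 0.911 0.774]
nut_a_mid 0.47 [276. 140.] 56 loc [ 0.617 -0.349] rect mm [ 613. -333.] [32. 43.] 24
bush_mid 0.69 [210. 198.] 197 loc [0.646 0.058] rect mm [643.  71.] [41. 75.] 32
bush_mid 0.43 [228. 162.] 128 loc [ 0.695 -0.132] rect mm [ 693. -131.] [33. 76.] 30
tray_two_bay 0.62 [266. 288.] 1712 loc [0.353 0.301] rect mm [353. 304.] [128.  92.] 77
tray_long 0.89 [174. 230.] 848 loc [0.663 0.221] rect mm [653. 219.] [ 82. 117.] 0
tray_square 0.75 [215. 256.] 561 loc [0.511 0.258] rect mm [517. 253.] [74. 70.] 85
tray_round 0.8 [185. 297.] 867 loc [0.506 0.403] rect mm [507. 400.] [77. 86.] 32
```

View pics/crop.png

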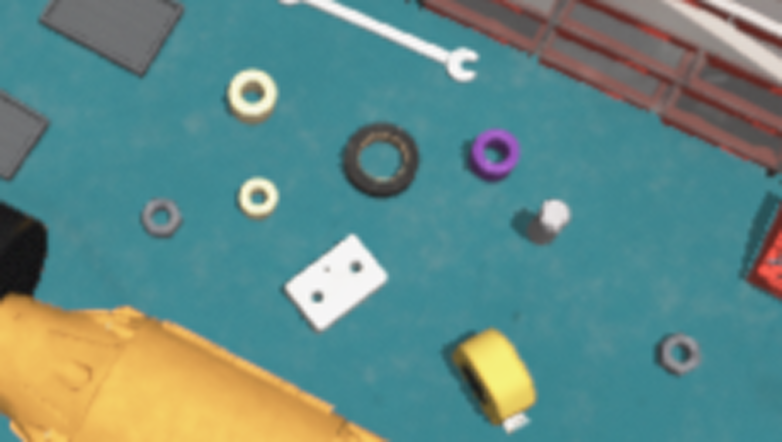

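The crop confirms it: the pale brass ring at crop (252,95), roughly top image (264,148), is larger than its twin at (258,198). The purple one is at (494,155). Next I'll fit the poses by outline.

```bash
cat >> h.py <<'E'
from scipy.optimize import minimize
def prism(kind,a,b,z0,z1):
    if kind=='r': q=np.array([[a,b],[a,-b],[-a,-b],[-a,b]])/2
    elif kind=='h': t=np.radians(30+60*np.arange(6)); q=np.c_[np.cos(t),np.sin(t)]*b/2   # flats along x
    else: t=np.radians(10*np.arange(36)); q=np.c_[np.cos(t),np.sin(t)]*a/2
    return np.vstack([np.c_[q,np.full(len(q),z)] for z in(z0,z1)])
U=4
def fgmask(img):
    hsv=cv2.cvtColor(cv2.resize(img,None,fx=U,fy=U,interpolation=cv2.INTER_CUBIC),cv2.COLOR_RGB2HSV).astype(int)
    teal=(abs(hsv[...,0]-92)<14)&(hsv[...,1]>110)
    return (~teal).astype(np.uint8)
def fit(d,m,pr,x0,yaw0,win=.03,useyaw=True):
    c=proj(d,np.array([[x0[0],x0[1],.01]]))[0]
    def mask(p):
        cs,sn=np.cos(p[2]),np.sin(p[2]); R=np.array([[cs,-sn],[sn,cs]])
        P=pr.copy(); P[:,:2]=P[:,:2]@R.T+p[:2]
        h=cv2.convexHull(((proj(d,P)+.5)*U-.5).astype(np.float32))
        o=np.zeros(m.shape,np.uint8); cv2.fillConvexPoly(o,np.round(h*16).astype(np.int32),1,shift=4); return o
    n,lab=cv2.connectedComponents(m); big=cv2.dilate(mask([*x0,yaw0]),np.ones((61,61),np.uint8))
    mm=m*big; k0=mask([*x0,yaw0]); l=np.bincount(lab[(k0&mm)>0]); l[0]=0; mm=((lab==l.argmax())&(big>0)).astype(np.uint8)
    mm=cv2.morphologyEx(mm,cv2.MORPH_CLOSE,np.ones((5,5),np.uint8)); cs=cv2.findContours(mm,0,1)[0]; cv2.drawContours(mm,cs,-1,1,-1)
    def f(q):
        o=mask([x0[0]+q[0]*.01,x0[1]+q[1]*.01,yaw0+q[2]*.2*useyaw]); return -(o&mm).sum()/max(1,(o|mm).sum())
    best=None
    for dy in ([-2,-1,0,1,2] if useyaw else [0]):
        r=minimize(f,[0,0,dy],method='Nelder-Mead',options=dict(initial_simplex=np.array([[0,0,dy],[1,0,dy],[0,1,dy],[0,0,dy+.7]])))
        if best is None or r.fun<best.fun: best=r
    q=best.x; return x0[0]+q[0]*.01,x0[1]+q[1]*.01,np.degrees(yaw0+q[2]*.2*useyaw),-best.fun
E
cat > fitall.py <<'E'
from h import *
nut=prism('h',0,.0343,0,.016)
L=[('nutA',nut,(.545,.09),0,1),('nutB',nut,(.611,-.331),0,1),('bush',prism('c',.038,0,0,.03),(.641,.072),0,0),
('block',prism('r',.045,.07,0,.025),(.528,-.062),-.4,1),('pin',prism('c',.024,0,0,.06),(.654,-.195),0,0),
('two',prism('r',.083,.118,0,.012),(.354,.306),-.24,1),('long',prism('r',.073,.103,0,.012),(.655,.217),0,1),
('sq',prism('r',.062,.062,0,.012),(.517,.249),-.07,1),('round',prism('c',.08,0,0,.012),(.507,.4),0,0)]
for n in('top','scene'):
    d=imaging.get_image(n); m=fgmask(d['img'])
    for k,pr,x0,y0,uy in L:
        if k=='nutA': x0=w(d,[237,183.5],.008)[0,:2] if n=='top' else xn
        r=fit(d,m,pr,x0,y0,useyaw=bool(uy)); print(n,k,np.round(r,3))
        if k=='nutA': xn=r[:2]
E
python3 fitall.py
python3 - <<'E'
from h import *
print([a for a in dir(bot) if a[0]!='_'])
d=imaging.get_image('top')
for z in(0,.2,.25): print(z,w(d,[[190,179],[205,185],[352,262],[220,290],[350,260],[157,235],[178,262],[320,270],[400,272],[430,270]],z)[:,:2].round(3).tolist())
E
```

```text
top nutA [  0.524   0.128 -46.091  -0.   ]
top nutB [  0.62   -0.295 -25.592  -0.   ]
top bush [ 0.662  0.12   0.    -0.   ]
top block [ 4.7500e-01  1.5000e-02 -2.4446e+01 -0.0000e+00]
top pin [ 0.662 -0.157  0.    -0.   ]
top two [   0.435    0.426 -168.577   -0.   ]
top long [   0.705    0.307 -103.132   -0.   ]
top sq [  0.556   0.355 -45.646  -0.   ]
top round [ 0.51   0.497  0.    -0.   ]
scene nutA [  0.534   0.128 -22.918  -0.   ]
scene nutB [  0.619  -0.261 -52.33   -0.   ]
scene bush [ 0.681  0.109  0.    -0.   ]
scene block [ 5.9500e-01  2.8000e-02 -7.7922e+01 -0.0000e+00]
scene pin [ 0.694 -0.185  0.    -0.   ]
scene two [   0.381    0.443 -102.623   -0.   ]
scene long [  0.675   0.344 -95.111  -0.   ]
scene sq [  0.525   0.337 -56.341  -0.   ]
scene round [ 0.534  0.477  0.    -0.   ]
['MotionError', 'tcp_to_grasp']
0 [[0.467, 0.216], [0.472, 0.17], [0.471, -0.287], [0.24, -0.009], [0.473, -0.28], [0.286, 0.216], [0.251, 0.127], [0.411, -0.221], [0.507, -0.412], [0.55, -0.481]]
0.2 [[0.432, 0.16], [0.436, 0.121], [0.435, -0.259], [0.243, -0.028], [0.437, -0.253], [0.282, 0.159], [0.252, 0.085], [0.386, -0.204], [0.465, -0.363], [0.501, -0.42]]
0.25 [[0.423, 0.146], [0.427, 0.109], [0.426, -0.252], [0.244, -0.033], [0.428, -0.247], [0.281, 0.145], [0.252, 0.075], [0.379, -0.199], [0.455, -0.35], [0.488, -0.405]]h.py:35: RuntimeWarning: overflow encountered in scalar negative
  o=mask([x0[0]+q[0]*.01,x0[1]+q[1]*.01,yaw0+q[2]*.2*useyaw]); return -(o&mm).sum()/max(1,(o|mm).sum())
```

```bash
sed -i 's/return -(o&mm).sum()\/max(1,(o|mm).sum())/return -float((o\&mm).sum())\/float((o|mm).sum())/' h.py; python3 fitall.py
python3 - <<'E'
from h import *
d=imaging.get_image('top');h=cv2.cvtColor(d['img'],cv2.COLOR_RGB2HSV);print(h[200,330],h[140,200],h[183,245],h[196,137],h[158,189])
E
```

```text
top nutA [ 0.516  0.09  23.625  0.935]
top nutB [ 0.612 -0.333  4.596  0.922]
top bush [0.642 0.072 0.    0.823]
top block [ 5.33000e-01 -6.30000e-02 -1.17476e+02  8.87000e-01]
top pin [ 0.655 -0.192  0.     0.901]
top two [  0.349   0.281 -14.097   0.702]
top long [ 0.657  0.216 -1.444  0.98 ]
top sq [ 0.518  0.248 -3.873  0.939]
top round [0.509 0.396 0.    0.976]
scene nutA [ 0.518  0.087 28.114  0.884]
scene nutB [ 0.614 -0.333 -7.229  0.228]
scene bush [0.643 0.073 0.    0.814]
scene block [  0.496  -0.036 -30.237   0.443]
scene pin [ 0.657 -0.195  0.     0.848]
scene two [  0.356   0.298 -13.637   0.973]
scene long [ 0.659  0.214 -0.894  0.966]
scene sq [ 0.52   0.245 -2.797  0.949]
scene round [0.511 0.393 0.    0.944]
[ 93 140 146] [ 94 144 147] [ 93 139 147] [100   7 113] [105   9 116]
```

Fits from the two cameras agree within about 4 mm. I'll use these averaged values (m, deg):

| Thing | x | y | yaw |
|---|---|---|---|
| Nut A | 0.517 | 0.088 | 26 |
| Nut B | 0.613 | -0.333 | 4 |
| Bush | 0.6425 | 0.0725 | – |
| Block, long axis | 0.533 | -0.063 | -27 |
| Pin | 0.656 | -0.193 | – |
| Two-bay tray | 0.355 | 0.300 | -14 |
| Long tray | 0.658 | 0.215 | -1 |
| Square tray | 0.519 | 0.247 | -3 |
| Round tray | 0.510 | 0.395 | – |

The grinder ends at about x = 0.43. I'll lift first, then cross above the tray stack.

Emit:
play_rows --increments '[[[0,0,-1,0,0,0],[0,0,-1,0,0,0],[0,0,-1,0,0,0],[0,0,-1,0,0,0],[0,0,-1,0,0,0]]]' --gripper 0

```text
t: 2.02
ee_pos: [0.2115, -0.6407, 0.4586]
orientation: [3.101, 0.499, 0.0]
force: [0.5, -0.6, -1.1]
gripper_width: 0.0853
finger_force: 0.0
```

```bash
cat > go.py <<'E'
# go.py x y z yaw_of_tool_y_deg : prints turn (units 0.1rad about tool z) and, AFTER that turn, shift in tool axes (units 0.05 m)
import sys,numpy as np
from scipy.spatial.transform import Rotation as Ro
from station import readout
s=readout.sense(); p=np.array(s['ee_pos']); R=Ro.from_rotvec(s['orientation']).as_matrix()
x,y,z,yw=map(float,sys.argv[1:5]); t=np.array([x,y,z])
cur=np.degrees(np.arctan2(R[1,1],R[0,1])); az=np.degrees(np.arctan2(y,x))
yw=az+(yw-az+90)%180-90            # nearest half turn to radial
Rt=np.array([[-np.sin(np.radians(yw)),np.cos(np.radians(yw)),0],[np.cos(np.radians(yw)),np.sin(np.radians(yw)),0],[0,0,-1]]).T
Rt=np.c_[np.cross(Rt[:,1],[0,0,-1]),Rt[:,1],[0,0,-1]]
rv=Ro.from_matrix(R.T@Rt).as_rotvec()
print('t',round(s['t'],2),'pos',p.round(4),'yaw',round(cur,1),'->',round(yw,1),'w',round(s['gripper_width'],4),'F',np.round(s['force'],1),'q',np.round(s['joint_positions'],2))
print('turn/0.1',(rv/.1).round(2),' shift/0.05 after turn',(Rt.T@(t-p)/.05).round(2),' now',(R.T@(t-p)/.05).round(2))
E
python3 go.py 0.613 -0.333 0.3 4
```

```text
t 2.02 pos [ 0.2115 -0.6407  0.4586] yaw -71.7 -> 4.0 w 0.0853 F [ 0.5 -0.6 -1.1] q [ 1.21  0.39 -0.03  1.1   0.01  1.65 -0.07]
turn/0.1 [  0.     0.   -13.22]  shift/0.05 after turn [5.58 8.44 3.17]  now [ 9.55 -3.33  3.17]
```

Emit:
play_rows --increments '[[[0.96,-0.33,0,0,0,0],[0.96,-0.33,0,0,0,0],[0.96,-0.33,0,0,0,0],[0.96,-0.33,0,0,0,0],[0.96,-0.33,0,0,0,0],[0.96,-0.33,0,0,0,0],[0.96,-0.33,0,0,0,0],[0.96,-0.33,0,0,0,0],[0.96,-0.33,0,0,0,0],[0.95,-0.33,0,0,0,0]]]'

```text
t: 3.28
ee_pos: [0.6163, -0.333, 0.4568]
orientation: [3.101, 0.498, 0.0]
force: [-0.5, 0.1, 0.7]
gripper_width: 0.0853
finger_force: 0.0
```

```bash
python3 go.py 0.613 -0.333 0.1 -56
```

```text
t 3.27 pos [ 0.6163 -0.333   0.4568] yaw -71.7 -> -56.0 w 0.0853 F [-0.5  0.1  0.7] q [ 0.55  0.45 -0.21  1.02  0.09  1.68 -0.88]
turn/0.1 [ 0.   -0.   -2.75]  shift/0.05 after turn [-0.05 -0.04  7.14]  now [-0.06 -0.02  7.14]
```

Emit:
play_rows --increments '[[[0,0,1,0,0,-0.9],[0,0,1,0,0,-0.9],[0,0,1,0,0,-0.95],[0,0,1,0,0,0],[0,0,1,0,0,0],[0,0,1,0,0,0],[0,0,0.8,0,0,0],[0,0,0.3,0,0,0],[0,0,0,0,0,0]]]'

```text
t: 4.4
ee_pos: [0.6152, -0.334, 0.1014]
orientation: [-3.004, -0.919, 0.001]
force: [-0.3, 1.0, 0.5]
gripper_width: 0.0853
finger_force: 0.0
```

```bash
python3 go.py 0.613 -0.333 0.004 -56
python3 - <<'E'
from h import *
a=imaging.get_image('top')['img'];b=imaging.get_image('scene')['img']
im=np.hstack([a[150:300,300:450],b[60:210,200:350]])
cv2.imwrite('pics/n1.png',cv2.resize(im[:,:,::-1],None,fx=2.6,fy=2.6,interpolation=cv2.INTER_CUBIC))
E
```

```text
t 4.4 pos [ 0.6152 -0.334   0.1014] yaw -56.0 -> -56.0 w 0.0853 F [-0.3  1.   0.5] q [ 0.6   0.62 -0.25  1.56  0.17  0.99 -0.67]
turn/0.1 [-0.01  0.    0.  ]  shift/0.05 after turn [-0.02 -0.04  1.95]  now [-0.02 -0.04  1.95]
```

View pics/n1.png

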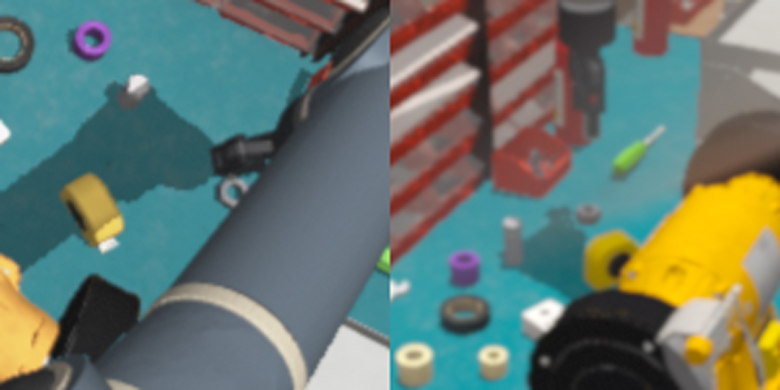

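The top view (left) shows the open gripper beside and above nut B at crop (232,190). The scene view shows the gripper straight above the nut at crop (587,212). I'll descend and close.

Emit:
play_rows --increments '[[[-0.02,-0.04,0.7,0,0,0],[0,0,0.6,0,0,0],[0,0,0.4,0,0,0],[0,0,0.2,0,0,0],[0,0,0.05,0,0,0],[0,0,0,0,0,0]]]'

```text
t: 5.25
ee_pos: [0.614, -0.3332, 0.0052]
orientation: [3.003, 0.919, 0.002]
force: [0.4, 0.6, 0.5]
gripper_width: 0.0852
finger_force: 0.0
```

Emit:
play_rows --increments '[[[0,0,0,0,0,0],[0,0,0,0,0,0],[0,0,0,0,0,0],[0,0,0,0,0,0],[0,0,0,0,0,0],[0,0,0,0,0,0]]]' --gripper 1

```text
t: 6.0
ee_pos: [0.6133, -0.3329, 0.0042]
orientation: [3.004, 0.919, -0.0]
force: [0.8, 0.2, -0.2]
gripper_width: -0.0001
finger_force: 0.0
```

```bash
python3 go.py 0.613 -0.333 0.3 -56
```

```text
t 6.0 pos [ 0.6133 -0.3329  0.0042] yaw -56.0 -> -56.0 w -0.0001 F [ 0.8  0.2 -0.2] q [ 0.59  0.72 -0.23  1.62  0.21  0.83 -0.7 ]
turn/0.1 [0. 0. 0.]  shift/0.05 after turn [-0.01 -0.   -5.92]  now [-0.01 -0.   -5.92]
```

Run:
```python
from h import *
da=imaging.get_image('top');db=imaging.get_image('scene')
print(proj(da,[[.613,-.333,.008],[.613,-.333,.02]]),proj(db,[[.613,-.333,.008],[.613,-.333,.02]]))
im=np.hstack([da['img'][180:280,340:440],db['img'][90:190,226:326]])
cv2.imwrite('pics/n2.png',cv2.resize(im[:,:,::-1],None,fx=3.9,fy=3.9,interpolation=cv2.INTER_CUBIC))
```

```text
[[389.60029095 223.36870988]
 [390.86990009 222.57968885]] [[275.41568409 142.00518577]
 [275.43734343 139.04274555]]
```

View pics/n2.png

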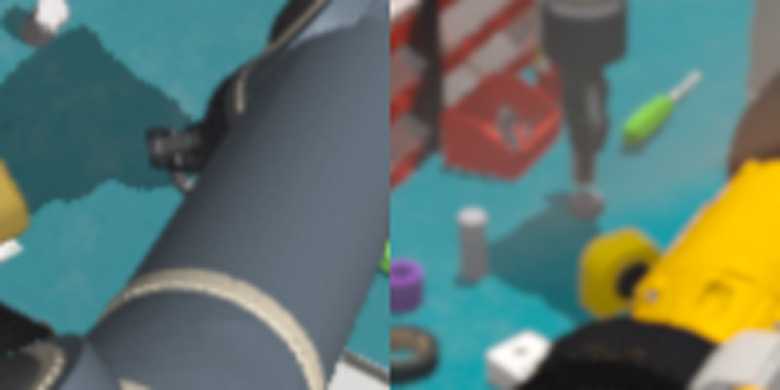

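The gripper closed on nothing, and in the scene crop the fingertips seem to end above the nut at (585,202). I'll lift and check where the tips really are against the reported TCP.

Emit:
play_rows --increments '[[[0,0,-0.5,0,0,0],[0,0,-0.7,0,0,0],[0,0,0,0,0,0]]]'

```text
t: 6.48
ee_pos: [0.6156, -0.3338, 0.0677]
orientation: [3.0, 0.918, 0.008]
force: [0.4, -0.3, -0.0]
gripper_width: -0.0003
finger_force: 0.0
```

Run:
```python
from h import *
da=imaging.get_image('top');db=imaging.get_image('scene')
s=readout.sense();p=s['ee_pos'];print(p)
im=db['img'][95:165,240:310].copy(); im=cv2.resize(im,None,fx=8,fy=8,interpolation=cv2.INTER_CUBIC)
for q,c in((p,(255,0,255)),(np.add(p,[0,0,.019]),(255,255,0)),([.613,-.333,.008],(0,255,0))):
    u=proj(db,q)[0];print(u); cv2.circle(im,tuple(np.round((u+.5-[240,95])*8).astype(int)),5,c,1)
cv2.imwrite('pics/n3.png',im[:,:,::-1])
m=fgmask(db['img']);print(fit(db,m,prism('h',0,.0343,0,.016),(.613,-.333),.08)); m=fgmask(da['img']);print(fit(da,m,prism('h',0,.0343,0,.016),(.613,-.333),.08))
```

```text
[ 0.61312529 -0.33293392  0.06428744]
[275.47847413 127.87508542]
[275.51406552 122.96648092]
[275.41568409 142.00518577]
(np.float64(0.6135592930169753), np.float64(-0.33489682195216053), np.float64(-4.338339937046345), np.float64(0.22234957020057305))
(np.float64(0.6227806497635967), np.float64(-0.3483676651389365), np.float64(20.45204274542785), np.float64(0.2517764092846992))
```

View pics/n3.png

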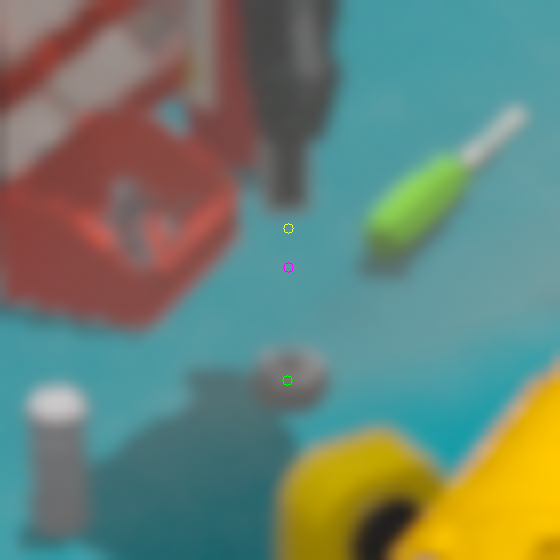

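The tips show at crop (288,210). The reported TCP projects to (288,268), so the tips appear about 26 mm higher, or else farther back. I'll resolve this at nut A, where both cameras see the gripper.

Emit:
play_rows --increments '[[[0,0,-1,0,0,0],[0,0,-1,0,0,0],[0,0,-1,0,0,0],[0,0,-1,0,0,0],[0,0,-0.5,0,0,0],[0,0,0,0,0,0]]]' --gripper 1

```text
t: 7.32
ee_pos: [0.6139, -0.3331, 0.2901]
orientation: [3.003, 0.919, 0.003]
force: [-0.0, 0.3, -0.5]
gripper_width: -0.0001
finger_force: 0.0
```

```bash
python3 go.py 0.53 0.10 0.28 -34;python3 go.py 0.53 0.10 0.28 26
```

```text
t 7.33 pos [ 0.6139 -0.3331  0.2901] yaw -56.0 -> -34.0 w -0.0001 F [-0.   0.3 -0.5] q [ 0.61  0.47 -0.27  1.35  0.12  1.33 -0.64]
turn/0.1 [ 0.02 -0.01 -3.84]  shift/0.05 after turn [ 6.24 -6.23  0.2 ]  now [ 3.46 -8.12  0.19]
t 7.33 pos [ 0.6139 -0.3331  0.2901] yaw -56.0 -> 26.0 w -0.0001 F [-0.   0.3 -0.5] q [ 0.61  0.47 -0.27  1.35  0.12  1.33 -0.64]
turn/0.1 [ 3.000e-02  1.000e-02 -1.431e+01]  shift/0.05 after turn [8.52 2.29 0.2 ]  now [ 3.46 -8.12  0.19]
```

Emit:
play_rows --increments '[[[0.35,-0.81,0,0,0,0],[0.35,-0.81,0,0,0,0],[0.35,-0.81,0,0,0,0],[0.35,-0.81,0,0,0,0],[0.35,-0.81,0,0,0,0],[0.35,-0.81,0,0,0,0],[0.35,-0.81,0,0,0,0],[0.35,-0.81,0,0,0,0],[0.35,-0.81,0,0,0,0],[0.35,-0.81,0,0,0,0]]]'

```text
t: 8.57
ee_pos: [0.53, 0.1014, 0.2863]
orientation: [-3.004, -0.919, 0.008]
force: [0.7, 0.3, -0.8]
gripper_width: -0.0002
finger_force: 0.0
```

Emit:
play_rows --increments '[[[0,0,1,0,0,-0.96],[0,0,1,0,0,-0.96],[0,0,1,0,0,-0.96],[0,0,0.6,0,0,-0.96],[0,0,0,0,0,0],[0,0,0,0,0,0]]]'

```text
t: 9.32
ee_pos: [0.5317, 0.1008, 0.1093]
orientation: [-2.774, -1.474, 0.0]
force: [0.9, -0.0, -0.4]
gripper_width: -0.0003
finger_force: 0.0
```

```bash
python3 go.py 0.517 0.088 0.1 -34;python3 - <<'E'
from h import *
s=readout.sense();p=s['ee_pos']
o=[]
for n in('top','scene'):
    d=imaging.get_image(n); c=proj(d,p)[0].astype(int); x,y=c-48; im=d['img'][y:y+96,x:x+96]
    im=cv2.resize(im,None,fx=4,fy=4,interpolation=cv2.INTER_CUBIC)
    for q,k in((p,(255,0,255)),(np.add(p,[0,0,.026]),(255,255,0)),([.517,.088,.008],(0,255,0))):
        u=proj(d,q)[0]; cv2.circle(im,tuple(np.round((u+.5-[x,y])*4).astype(int)),4,k,1)
    o.append(im)
cv2.imwrite('pics/n4.png',np.hstack(o)[:,:,::-1])
E
```

```text
t 9.32 pos [0.5317 0.1008 0.1093] yaw -34.0 -> -34.0 w -0.0003 F [ 0.9 -0.  -0.4] q [ 0.14  0.41 -0.51  1.93  0.26  0.86 -1.1 ]
turn/0.1 [-0.   -0.   -0.01]  shift/0.05 after turn [-0.38 -0.1   0.19]  now [-0.38 -0.1   0.19]
```

View pics/n4.png

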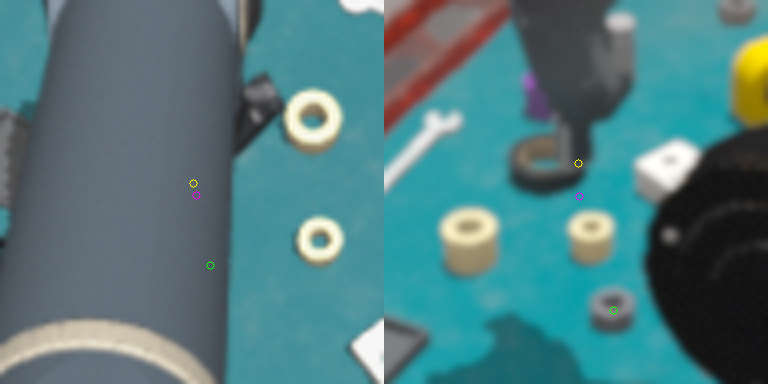

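The tips are again about 26 mm above the reported TCP at a different arm pose, which points to an offset along z. I'll confirm by touch with shut fingers on a clear patch of bench at (0.56, 0.135).

```bash
python3 go.py 0.56 0.135 0.002 -34
```

```text
t 9.43 pos [0.5325 0.1009 0.1104] yaw -34.0 -> -34.0 w -0.0003 F [-0.1 -0.   0. ] q [ 0.14  0.41 -0.51  1.93  0.26  0.86 -1.1 ]
turn/0.1 [ 0.02 -0.02 -0.  ]  shift/0.05 after turn [0.87 0.07 2.17]  now [0.87 0.07 2.17]
```

Emit:
play_rows --increments '[[[0.87,0.07,0,0,0,0],[0,0,0.8,0,0,0],[0,0,0.7,0,0,0],[0,0,0.4,0,0,0],[0,0,0.1,0,0,0],[0,0,0.05,0,0,0],[0,0,0.05,0,0,0],[0,0,0,0,0,0],[0,0,0,0,0,0]]]'

```text
t: 10.55
ee_pos: [0.5593, 0.1348, 0.0047]
orientation: [2.773, 1.475, 0.001]
force: [0.7, -0.6, 1.0]
gripper_width: -0.0
finger_force: 0.0
```

Emit:
play_rows --increments '[[[0,0,0.05,0,0,0],[0,0,0.05,0,0,0],[0,0,0,0,0,0]]]'

```text
t: 10.92
ee_pos: [0.5587, 0.1347, -0.0011]
orientation: [-2.774, -1.475, 0.001]
force: [-0.4, -0.4, -0.2]
gripper_width: -0.0002
finger_force: 0.0
```

Emit:
play_rows --increments '[[[0,0,0.05,0,0,0],[0,0,0.05,0,0,0],[0,0,0,0,0,0]]]'

```text
t: 11.3
ee_pos: [0.5587, 0.1347, -0.0061]
orientation: [-2.774, -1.475, 0.001]
force: [-0.1, -0.1, -1.1]
gripper_width: -0.0
finger_force: 0.0
```

Emit:
play_rows --increments '[[[0,0,0.05,0,0,0],[0,0,0.05,0,0,0],[0,0,0.04,0,0,0],[0,0,0,0,0,0]]]'

```text
t: 11.8
ee_pos: [0.5588, 0.1348, -0.013]
orientation: [-2.773, -1.476, 0.001]
force: [-0.0, -0.6, 1.1]
gripper_width: -0.0001
finger_force: 0.0
```

Emit:
play_rows --increments '[[[0,0,0.05,0,0,0],[0,0,0.05,0,0,0],[0,0,0,0,0,0]]]'

```text
t: 12.18
ee_pos: [0.5588, 0.1347, -0.018]
orientation: [-2.773, -1.476, 0.001]
force: [-0.1, 0.2, -0.3]
gripper_width: 0.0
finger_force: 0.0
```

Emit:
play_rows --increments '[[[0,0,0.04,0,0,0],[0,0,0.03,0,0,0],[0,0,0,0,0,0]]]'

```text
t: 12.55
ee_pos: [0.5588, 0.1347, -0.0215]
orientation: [-2.774, -1.475, 0.0]
force: [-0.0, 0.1, -1.5]
gripper_width: -0.0001
finger_force: 0.0
```

Emit:
play_rows --increments '[[[0,0,0.03,0,0,0],[0,0,0.03,0,0,0],[0,0,0,0,0,0]]]'

```text
t: 12.92
ee_pos: [0.5589, 0.1348, -0.0244]
orientation: [2.774, 1.475, -0.0]
force: [-0.7, -0.3, -0.5]
gripper_width: 0.0
finger_force: 0.0
```

Emit:
play_rows --increments '[[[0,0,0.03,0,0,0],[0,0,0.02,0,0,0],[0,0,0,0,0,0]]]'

```text
t: 13.3
ee_pos: [0.559, 0.1348, -0.0245]
orientation: [2.772, 1.475, -0.0]
force: [-6.0, -2.1, 17.6]
gripper_width: -0.0001
finger_force: 8.9
```

The bench is touched at a reported z of -0.0245, so true z = reported + 0.0245. I'll ease off and check the xy of the tip in the picture.

Emit:
play_rows --increments '[[[0,0,-0.08,0,0,0],[0,0,0,0,0,0]]]'

```text
t: 13.55
ee_pos: [0.5592, 0.1348, -0.0226]
orientation: [2.773, 1.475, 0.001]
force: [-0.5, 0.2, -0.2]
gripper_width: 0.0
finger_force: 0.0
```

Run:
```python
from h import *
s=readout.sense();p=np.add(s['ee_pos'],[0,0,.0245]);print(p,s['force'])
o=[]
for n in('top','scene'):
    d=imaging.get_image(n); c=proj(d,p)[0].astype(int); x,y=c-24; im=d['img'][y:y+48,x:x+48]
    im=cv2.resize(im,None,fx=8,fy=8,interpolation=cv2.INTER_CUBIC)
    for q,k in((p,(255,0,255)),([.517,.088,.008],(0,255,0))):
        u=proj(d,q)[0]; cv2.circle(im,tuple(np.round((u+.5-[x,y])*8).astype(int)),4,k,1)
    o.append(im)
cv2.imwrite('pics/n5.png',np.hstack(o)[:,:,::-1])
```

```text
[0.55917464 0.13483767 0.00192899] [-0.47659534  0.1570288  -0.18821405]
```

View pics/n5.png

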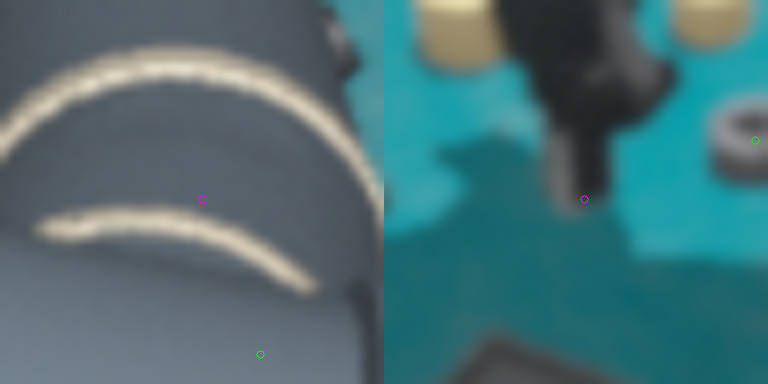

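The tip sits within about 1 px of the corrected projection (right crop, tip ~(575,205), mark (584,200)), so xy is sound. I'll apply the z offset and take nut A.

```bash
sed -i "s/p=np.array(s\['ee_pos'\])/p=np.array(s['ee_pos'])+[0,0,.0245]/" go.py; python3 go.py 0.517 0.088 0.004 -34
```

```text
t 13.65 pos [0.5588 0.1347 0.0014] yaw -34.0 -> -34.0 w 0.0001 F [-0.3 -1.1 -0.3] q [-0.    0.64 -0.41  1.93  0.41  0.65 -1.26]
turn/0.1 [-0.  0.  0.]  shift/0.05 after turn [-1.24 -0.17 -0.05]  now [-1.24 -0.17 -0.05]
```

Emit:
play_rows --increments '[[[0,0,-0.6,0,0,0],[0,0,-1,0,0,0],[-0.5,0,0,0,0,0],[-0.7,-0.1,0,0,0,0],[0,0,0,0,0,0],[0,0,0,0,0,0]]]' --gripper 0

```text
t: 14.4
ee_pos: [0.5218, 0.0883, 0.0572]
orientation: [-2.773, -1.475, -0.001]
force: [-0.1, 0.6, -1.0]
gripper_width: 0.0855
finger_force: 0.0
```

```bash
python3 go.py 0.517 0.088 0.004 -34
```

```text
t 14.4 pos [0.5218 0.0883 0.0817] yaw -34.0 -> -34.0 w 0.0855 F [-0.1  0.6 -1. ] q [ 0.14  0.47 -0.49  2.    0.31  0.75 -1.13]
turn/0.1 [ 0.   -0.01  0.  ]  shift/0.05 after turn [-0.06 -0.08  1.55]  now [-0.06 -0.08  1.55]
```

Emit:
play_rows --increments '[[[-0.06,-0.08,0.5,0,0,0],[0,0,0.5,0,0,0],[0,0,0.35,0,0,0],[0,0,0.2,0,0,0],[0,0,0,0,0,0]]]'

```text
t: 15.02
ee_pos: [0.5162, 0.0879, -0.0208]
orientation: [-2.773, -1.476, 0.001]
force: [-0.1, 0.2, 0.1]
gripper_width: 0.0853
finger_force: 0.0
```

Emit:
play_rows --increments '[[[0,0,0,0,0,0],[0,0,0,0,0,0],[0,0,0,0,0,0],[0,0,0,0,0,0],[0,0,0,0,0,0],[0,0,0,0,0,0]]]' --gripper 1

```text
t: 15.78
ee_pos: [0.5168, 0.0876, -0.0195]
orientation: [2.773, 1.475, 0.002]
force: [-1.1, -0.4, 5.4]
gripper_width: 0.0285
finger_force: 59.7
```

```bash
python3 go.py 0.517 0.088 0.2 -34
```

```text
t 15.78 pos [0.5168 0.0876 0.005 ] yaw -34.0 -> -34.0 w 0.0285 F [-1.1 -0.4  5.4] q [ 0.08  0.58 -0.42  2.05  0.41  0.59 -1.22]
turn/0.1 [ 0.01 -0.01  0.  ]  shift/0.05 after turn [ 0.01 -0.   -3.9 ]  now [ 0.01  0.   -3.9 ]
```

Nut A is gripped at a width of 28.5 mm. Before going to the two-bay tray, I'll estimate the grinder's left extent.

```bash
python3 - <<'E'
from h import *
d=imaging.get_image('scene');t=imaging.get_image('top')
px=np.array([[381,305],[440,260],[437,312],[450,367],[485,330],[497,352]])/1.5   # disc rear, top, centre, bottom, front, foot
for Y in(.15,.18,.2,.22,.24):
    c,v=ray(d,px); print(Y,(c+v*((Y-c[1])/v[:,1])[:,None])[:,[0,2]].round(3).tolist())
# disc plane in top: outer rim edge line points, at z candidates
q=np.array([[262,274],[232,312],[228,335],[190,335],[200,365],[225,385]])/1.5
for z in(.05,.1,.15,.2,.25): print(z,w(t,q,z)[:,:2].round(3).tolist())
E
python3 go.py 0.362 0.329 0.2 -14
```

```text
0.15 [[0.455, 0.119], [0.354, 0.236], [0.355, 0.137], [0.329, 0.03], [0.275, 0.128], [0.253, 0.091]]
0.18 [[0.439, 0.145], [0.342, 0.257], [0.344, 0.162], [0.318, 0.059], [0.267, 0.153], [0.245, 0.118]]
0.2 [[0.429, 0.162], [0.334, 0.271], [0.336, 0.179], [0.311, 0.078], [0.261, 0.17], [0.24, 0.136]]
0.22 [[0.418, 0.179], [0.327, 0.285], [0.328, 0.195], [0.304, 0.098], [0.255, 0.187], [0.235, 0.154]]
0.24 [[0.408, 0.196], [0.319, 0.299], [0.32, 0.212], [0.297, 0.118], [0.25, 0.204], [0.23, 0.172]]
0.05 [[0.43, 0.234], [0.344, 0.245], [0.306, 0.229], [0.274, 0.289], [0.237, 0.245], [0.228, 0.188]]
0.1 [[0.422, 0.218], [0.341, 0.229], [0.304, 0.214], [0.273, 0.271], [0.238, 0.229], [0.23, 0.174]]
0.15 [[0.415, 0.203], [0.337, 0.213], [0.301, 0.199], [0.273, 0.253], [0.239, 0.213], [0.231, 0.161]]
0.2 [[0.407, 0.187], [0.333, 0.197], [0.299, 0.183], [0.272, 0.235], [0.24, 0.197], [0.232, 0.147]]
0.25 [[0.4, 0.172], [0.329, 0.181], [0.297, 0.168], [0.271, 0.217], [0.241, 0.181], [0.234, 0.134]]
t 15.88 pos [0.5168 0.0876 0.005 ] yaw -34.0 -> -14.0 w 0.0281 F [-1.6 -1.   5. ] q [ 0.08  0.58 -0.42  2.05  0.41  0.59 -1.22]
turn/0.1 [ 0.01 -0.   -3.49]  shift/0.05 after turn [ 3.93 -4.17 -3.9 ]  now [ 2.28 -5.26 -3.9 ]
```

Emit:
play_rows --increments '[[[0,0,-0.5,0,0,0],[0,0,-1,0,0,-0.7],[0,0,-1,0,0,-0.7],[0,0,-1,0,0,-0.7],[0,0,-1,0,0,-0.7],[0,0,-1,0,0,-0.7],[0,0,-0.5,0,0,0]]]'

```text
t: 16.75
ee_pos: [0.517, 0.0879, 0.2826]
orientation: [2.472, 1.935, 0.005]
force: [0.8, 0.3, -0.6]
gripper_width: 0.028
finger_force: 59.4
```

Emit:
play_rows --increments '[[[0.5,-0.52,0,0,0,0],[0.6,-0.65,0,0,0,0],[0.6,-0.65,0,0,0,0],[0.6,-0.65,0,0,0,0],[0.6,-0.65,0,0,0,0],[0.6,-0.65,0,0,0,0],[0.43,-0.4,0,0,0,0],[0,0,0,0,0,0]]]'

```text
t: 17.75
ee_pos: [0.3592, 0.3303, 0.2798]
orientation: [-2.469, -1.942, -0.0]
force: [0.5, -0.7, -0.5]
gripper_width: 0.0279
finger_force: 59.4
```

```bash
python3 go.py 0.362 0.329 0.07 -14
```

```text
t 17.75 pos [0.3592 0.3303 0.3043] yaw -13.6 -> -14.0 w 0.0279 F [ 0.5 -0.7 -0.5] q [-0.06  0.18 -0.87  1.83  0.15  1.2  -1.21]
turn/0.1 [-0.   -0.    0.07]  shift/0.05 after turn [-0.01  0.06  4.69]  now [-0.01  0.06  4.69]
```

Emit:
play_rows --increments '[[[0,0,0.8,0,0,0],[0,0.06,1,0,0,0],[0,0,1,0,0,0],[0,0,1,0,0,0],[0,0,0.7,0,0,0],[0,0,0.2,0,0,0],[0,0,0,0,0,0]]]'

```text
t: 18.62
ee_pos: [0.3647, 0.3274, 0.0448]
orientation: [2.475, 1.935, -0.0]
force: [0.2, -0.1, 0.0]
gripper_width: 0.0284
finger_force: 59.4
```

```bash
python3 go.py 0.362 0.329 0.0105 -14
```

```text
t 18.62 pos [0.3647 0.3274 0.0693] yaw -14.0 -> -14.0 w 0.0284 F [ 0.2 -0.1  0. ] q [-0.25  0.49 -0.71  2.08  0.48  0.73 -1.51]
turn/0.1 [0.   0.   0.01]  shift/0.05 after turn [ 0.02 -0.06  1.18]  now [ 0.02 -0.06  1.18]
```

Emit:
play_rows --increments '[[[0.02,-0.06,0.5,0,0,0],[0,0,0.4,0,0,0],[0,0,0.2,0,0,0],[0,0,0.08,0,0,0],[0,0,0,0,0,0]]]'

```text
t: 19.25
ee_pos: [0.3619, 0.3298, -0.0137]
orientation: [2.474, 1.936, 0.002]
force: [-0.3, -0.4, -1.0]
gripper_width: 0.0281
finger_force: 59.4
```

Emit:
play_rows --increments '[[[0,0,0,0,0,0],[0,0,0,0,0,0],[0,0,0,0,0,0]]]' --gripper 0.58

```text
t: 19.62
ee_pos: [0.3616, 0.3295, -0.0141]
orientation: [2.474, 1.936, 0.001]
force: [0.8, -0.1, -0.1]
gripper_width: 0.0358
finger_force: 0.0
```

Emit:
play_rows --increments '[[[0,0,-0.3,0,0,0],[0,0,-0.5,0,0,0],[0,0,0,0,0,0]]]'

```text
t: 20.0
ee_pos: [0.3626, 0.3308, 0.0279]
orientation: [-2.474, -1.935, -0.007]
force: [0.4, 0.1, 0.0]
gripper_width: 0.0358
finger_force: 0.0
```

```bash
python3 go.py 0.362 0.329 0.3 -14
```

```text
t 20.0 pos [0.3626 0.3308 0.0524] yaw -13.9 -> -14.0 w 0.0358 F [0.4 0.1 0. ] q [-0.28  0.51 -0.69  2.1   0.51  0.7  -1.55]
turn/0.1 [ 0.03 -0.04  0.01]  shift/0.05 after turn [-0.04 -0.   -4.95]  now [-0.02  0.01 -4.95]
```

Emit:
play_rows --increments '[[[0,0,-1,0,0,0.9],[0,0,-1,0,0,0.9],[0,0,-1,0,0,0.9],[0,0,-1,0,0,0.9],[0,0,-1,0,0,0.9],[0,0,-0.5,0,0,0.9],[0,0,0,0,0,0.9],[0,0,0,0,0,1]]]' --gripper 0

```text
t: 21.0
ee_pos: [0.3612, 0.3292, 0.3008]
orientation: [3.003, 0.92, 0.001]
force: [0.1, 0.1, -0.0]
gripper_width: 0.0855
finger_force: 0.0
```

```bash
python3 go.py 0.613 -0.333 0.3 -56
```

```text
t 21.0 pos [0.3612 0.3292 0.3253] yaw -55.9 -> -56.0 w 0.0855 F [ 0.1  0.1 -0. ] q [-0.16  0.15 -0.74  1.8   0.1   1.24 -1.9 ]
turn/0.1 [ 0.01 -0.    0.01]  shift/0.05 after turn [-3.23 13.8   0.51]  now [-3.25 13.79  0.51]
```

Emit:
play_rows --increments '[[[0,0.6,0,0,0,0],[-0.2,0.93,0,0,0,0],[-0.2,0.93,0,0,0,0],[-0.2,0.93,0,0,0,0],[-0.2,0.93,0,0,0,0],[-0.2,0.93,0,0,0,0],[-0.2,0.93,0,0,0,0],[-0.2,0.93,0,0,0,0],[-0.2,0.93,0,0,0,0],[-0.2,0.93,0,0,0,0]]]'

```text
t: 22.25
ee_pos: [0.5395, -0.0933, 0.3004]
orientation: [-3.002, -0.925, 0.001]
force: [0.6, 0.7, -0.5]
gripper_width: 0.0857
finger_force: 0.0
```

Emit:
play_rows --increments '[[[-0.3,0.95,0,0,0,0],[-0.3,0.95,0,0,0,0],[-0.3,0.95,0,0,0,0],[-0.3,0.95,0,0,0,0],[-0.25,0.7,0.4,0,0,0],[0,0.3,0.8,0,0,0],[0,0,1,0,0,0],[0,0,1,0,0,0],[0,0,0.8,0,0,0],[0,0,0,0,0,0]]]'

```text
t: 23.5
ee_pos: [0.6116, -0.3298, 0.0966]
orientation: [-2.996, -0.924, 0.01]
force: [-0.0, 0.1, 1.4]
gripper_width: 0.0854
finger_force: 0.0
```

```bash
python3 go.py 0.613 -0.333 0.004 -56
```

```text
t 23.5 pos [ 0.6116 -0.3298  0.1211] yaw -55.7 -> -56.0 w 0.0854 F [-0.   0.1  1.4] q [ 0.59  0.62 -0.24  1.57  0.16  0.99 -0.67]
turn/0.1 [-0.08  0.04  0.05]  shift/0.05 after turn [-0.01  0.07  2.34]  now [-0.    0.09  2.34]
```

Emit:
play_rows --increments '[[[0,0.05,0.7,0,0,0.05],[0,0,0.7,0,0,0],[0,0,0.5,0,0,0],[0,0,0.3,0,0,0],[0,0,0.14,0,0,0],[0,0,0,0,0,0]]]'

```text
t: 24.25
ee_pos: [0.6166, -0.3334, -0.0155]
orientation: [3.004, 0.917, 0.001]
force: [0.9, -0.5, -0.1]
gripper_width: 0.0855
finger_force: 0.0
```

Emit:
play_rows --increments '[[[0,0,0,0,0,0],[0,0,0,0,0,0],[0,0,0,0,0,0],[0,0,0,0,0,0],[0,0,0,0,0,0],[0,0,0,0,0,0]]]' --gripper 1

```text
t: 25.0
ee_pos: [0.6166, -0.3334, -0.0154]
orientation: [3.004, 0.917, 0.001]
force: [-0.3, 0.1, 5.1]
gripper_width: 0.028
finger_force: 59.2
```

```bash
python3 go.py 0.351 0.275 0.3 -14
```

```text
t 25.0 pos [ 0.6166 -0.3334  0.0091] yaw -56.0 -> -14.0 w 0.028 F [-0.3  0.1  5.1] q [ 0.58  0.75 -0.21  1.62  0.2   0.79 -0.7 ]
turn/0.1 [ 0.01 -0.   -7.34]  shift/0.05 after turn [10.52 -8.1  -5.82]  now [  2.4  -13.05  -5.83]
```

Emit:
play_rows --increments '[[[0,0,-0.5,0,0,0],[0,0,-1,0,0,-0.9],[0,0,-1,0,0,-0.9],[0,0,-1,0,0,-0.9],[0,0,-1,0,0,-0.9],[0,0,-1,0,0,-0.9],[0,0,-0.9,0,0,-0.9],[0,0,0,0,0,-0.95],[0,0,0,0,0,-1]]]'

```text
t: 26.12
ee_pos: [0.6159, -0.3332, 0.3037]
orientation: [2.471, 1.94, -0.0]
force: [-0.0, -0.5, 0.3]
gripper_width: 0.0277
finger_force: 58.9
```

Emit:
play_rows --increments '[[[0.4,-0.3,0,0,0,0],[0.76,-0.58,0,0,0,0],[0.76,-0.58,0,0,0,0],[0.76,-0.58,0,0,0,0],[0.76,-0.58,0,0,0,0],[0.76,-0.58,0,0,0,0],[0.76,-0.58,0,0,0,0],[0.76,-0.58,0,0,0,0],[0.76,-0.58,0,0,0,0]]]'

```text
t: 27.25
ee_pos: [0.4531, 0.042, 0.3032]
orientation: [2.474, 1.936, -0.001]
force: [0.5, 0.8, -1.2]
gripper_width: 0.0276
finger_force: 58.9
```

```bash
python3 go.py 0.351 0.275 0.3 -14
```

```text
t 27.25 pos [0.4531 0.042  0.3277] yaw -13.9 -> -14.0 w 0.0276 F [ 0.5  0.8 -1.2] q [ 0.45  0.06 -0.66  1.86  0.04  1.23 -0.47]
turn/0.1 [-0.    0.    0.01]  shift/0.05 after turn [ 4.03 -3.11  0.55]  now [ 4.03 -3.1   0.55]
```

Emit:
play_rows --increments '[[[0.8,-0.62,0,0,0,0],[0.8,-0.62,0,0,0,0],[0.8,-0.62,0,0,0,0],[0.8,-0.62,0,0,0,0],[0.5,-0.4,0,0,0,0],[0.33,-0.23,0,0,0,0],[0,0,0,0,0,0]]]'

```text
t: 28.12
ee_pos: [0.3507, 0.2747, 0.3034]
orientation: [-2.47, -1.94, 0.001]
force: [-0.0, -0.4, -0.4]
gripper_width: 0.0275
finger_force: 58.9
```

Emit:
play_rows --increments '[[[0,0,0.8,0,0,0],[0,0,1,0,0,0],[0,0,1,0,0,0],[0,0,0.8,0,0,0],[0,0,0.4,0,0,0],[0,0,0,0,0,0]]]'

```text
t: 28.88
ee_pos: [0.3514, 0.2716, 0.1022]
orientation: [2.476, 1.934, -0.007]
force: [0.1, 0.9, 0.4]
gripper_width: 0.0278
finger_force: 58.9
```

```bash
python3 go.py 0.351 0.275 0.0145 -14
```

```text
t 28.88 pos [0.3514 0.2716 0.1267] yaw -14.0 -> -14.0 w 0.0278 F [0.1 0.9 0.4] q [-0.04  0.35 -0.85  2.13  0.36  0.81 -1.35]
turn/0.1 [-0.03  0.03 -0.  ]  shift/0.05 after turn [ 0.06 -0.02  2.24]  now [ 0.07 -0.02  2.24]
```

Emit:
play_rows --increments '[[[0.06,0,0.7,0,0,0],[0,0,0.7,0,0,0],[0,0,0.45,0,0,0],[0,0,0.25,0,0,0],[0,0,0.1,0,0,0],[0,0,0,0,0,0]]]'

```text
t: 29.62
ee_pos: [0.3531, 0.2769, -0.0057]
orientation: [2.474, 1.935, 0.002]
force: [-0.7, 0.5, -0.2]
gripper_width: 0.028
finger_force: 58.9
```

```bash
python3 go.py 0.351 0.275 0.0145 -14
```

```text
t 29.62 pos [0.3531 0.2769 0.0188] yaw -13.9 -> -14.0 w 0.028 F [-0.7  0.5 -0.2] q [-0.21  0.53 -0.67  2.2   0.6   0.59 -1.57]
turn/0.1 [ 0.01 -0.01  0.01]  shift/0.05 after turn [-0.05 -0.03  0.09]  now [-0.05 -0.03  0.09]
```

Emit:
play_rows --increments '[[[-0.05,-0.03,0.08,0,0,0],[0,0,0,0,0,0]]]'

```text
t: 29.88
ee_pos: [0.3503, 0.2742, -0.0102]
orientation: [2.474, 1.936, -0.0]
force: [-0.5, 0.4, 0.1]
gripper_width: 0.0276
finger_force: 58.9
```

Emit:
play_rows --increments '[[[0,0,0,0,0,0],[0,0,0,0,0,0],[0,0,0,0,0,0]]]' --gripper 0.58

```text
t: 30.25
ee_pos: [0.3506, 0.2747, -0.0102]
orientation: [2.474, 1.936, 0.001]
force: [-0.1, -0.3, -0.2]
gripper_width: 0.0355
finger_force: 0.0
```

Emit:
play_rows --increments '[[[0,0,-0.4,0,0,0],[0,0,-0.8,0,0,0],[0,0,-1,0,0,0],[0,0,-1,0,0,0],[0,0,-1,0,0,0],[0,0,-1,0,0,0],[0,0,-1,0,0,0],[0,0,0,0,0,0]]]'

```text
t: 31.25
ee_pos: [0.3519, 0.2763, 0.3032]
orientation: [2.473, 1.934, 0.012]
force: [0.0, -0.9, -1.7]
gripper_width: 0.0359
finger_force: 0.0
```

```bash
python3 go.py 0.6425 0.0725 0.1 90;python3 go.py 0.6425 0.0725 0.1 -14
```

```text
t 31.25 pos [0.3519 0.2763 0.3277] yaw -13.9 -> 90.0 w 0.0359 F [ 0.  -0.9 -1.7] q [ 0.18  0.07 -0.97  1.87  0.07  1.22 -1.06]
turn/0.1 [  0.09   0.03 -18.14]  shift/0.05 after turn [-5.81 -4.08  4.55]  now [-2.58  6.59  4.59]
t 31.25 pos [0.3519 0.2763 0.3277] yaw -13.9 -> -14.0 w 0.0359 F [ 0.  -0.9 -1.7] q [ 0.18  0.07 -0.97  1.87  0.07  1.22 -1.06]
turn/0.1 [ 0.07 -0.05  0.01]  shift/0.05 after turn [-2.55  6.63  4.55]  now [-2.58  6.59  4.59]
```

Emit:
play_rows --increments '[[[-0.3,0.75,0,0,0,0],[-0.37,0.95,0,0,0,0],[-0.37,0.95,0,0,0,0],[-0.37,0.95,0,0,0,0],[-0.37,0.95,0,0,0,0],[-0.37,0.95,0.3,0,0,0],[-0.37,0.9,0.8,0,0,0],[-0.05,0.2,1,0,0,0],[0,0,1,0,0,0],[0,0,1,0,0,0]]]' --gripper 0

```text
t: 32.5
ee_pos: [0.6383, 0.0705, 0.0916]
orientation: [-2.473, -1.935, 0.003]
force: [0.3, 0.1, -0.3]
gripper_width: 0.0856
finger_force: 0.0
```

Emit:
play_rows --increments '[[[0,0,0.3,0,0,0],[0,0,0,0,0,0]]]'

```text
t: 32.75
ee_pos: [0.639, 0.0709, 0.0792]
orientation: [-2.473, -1.936, 0.002]
force: [-0.2, -0.5, 1.6]
gripper_width: 0.0855
finger_force: 0.0
```

```bash
python3 go.py 0.6425 0.0725 0.012 -14
python3 - <<'E'
from h import *
o=[]
for n,(x,y) in(('top',(95,145)),('scene',(220,250))):
    d=imaging.get_image(n); o.append(cv2.resize(d['img'][y:y+90,x:x+90],None,fx=4.2,fy=4.2,interpolation=cv2.INTER_CUBIC))
cv2.imwrite('pics/n6.png',np.hstack(o)[:,:,::-1])
E
```

```text
t 32.75 pos [0.639  0.0709 0.1037] yaw -13.9 -> -14.0 w 0.0855 F [-0.2 -0.5  1.6] q [ 0.29  0.64 -0.67  1.7   0.47  0.97 -0.8 ]
turn/0.1 [-0.02  0.    0.02]  shift/0.05 after turn [0.05 0.06 1.83]  now [0.05 0.06 1.83]
```

View pics/n6.png

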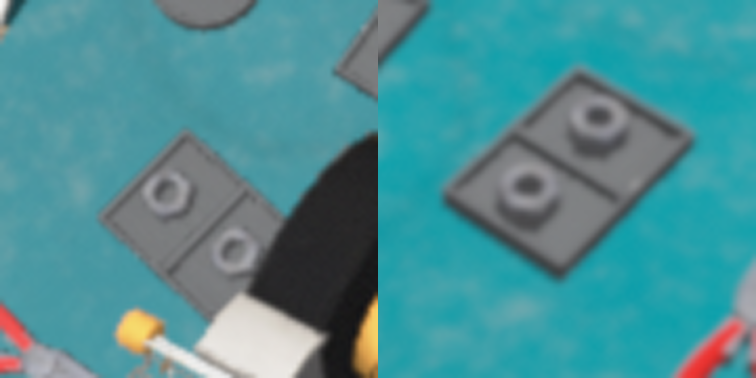

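Both nuts lie flat in their bays (top crop (167,193) and (235,250)). Next is the bush.

Emit:
play_rows --increments '[[[0.05,0.06,0.6,0,0,0],[0,0,0.6,0,0,0],[0,0,0.4,0,0,0],[0,0,0.25,0,0,0],[0,0,0,0,0,0]]]'

```text
t: 33.48
ee_pos: [0.6431, 0.0724, -0.0125]
orientation: [2.474, 1.936, -0.0]
force: [-0.1, -0.0, 0.8]
gripper_width: 0.0851
finger_force: 0.0
```

Emit:
play_rows --increments '[[[0,0,0,0,0,0],[0,0,0,0,0,0],[0,0,0,0,0,0],[0,0,0,0,0,0],[0,0,0,0,0,0]]]' --gripper 1

```text
t: 34.1
ee_pos: [0.6438, 0.0726, -0.0114]
orientation: [2.474, 1.935, 0.002]
force: [-0.5, 0.0, 5.0]
gripper_width: 0.0358
finger_force: 60.4
```

```bash
python3 go.py 0.51 0.395 0.1 -14
```

```text
t 34.1 pos [0.6438 0.0726 0.0131] yaw -13.9 -> -14.0 w 0.0358 F [-0.5  0.   5. ] q [ 0.24  0.75 -0.6   1.74  0.56  0.82 -0.87]
turn/0.1 [ 0.02 -0.01  0.01]  shift/0.05 after turn [ 5.61 -4.16 -1.74]  now [ 5.61 -4.15 -1.74]
```

Emit:
play_rows --increments '[[[0,0,-0.5,0,0,0],[0,0,-1,0,0,0],[0.3,-0.25,-0.5,0,0,0],[0.8,-0.6,0,0,0,0],[0.8,-0.6,0,0,0,0],[0.8,-0.6,0,0,0,0],[0.8,-0.6,0,0,0,0],[0.8,-0.6,0,0,0,0],[0.8,-0.6,0,0,0,0],[0.5,-0.3,0,0,0,0]]]'

```text
t: 35.35
ee_pos: [0.5047, 0.398, 0.0872]
orientation: [-2.467, -1.941, 0.002]
force: [-0.0, -0.3, -1.0]
gripper_width: 0.0361
finger_force: 60.1
```

Emit:
play_rows --increments '[[[0,0,0.5,0,0,0],[0,0,0.3,0,0,0],[0,0,0,0,0,0]]]'

```text
t: 35.72
ee_pos: [0.5078, 0.3929, 0.0457]
orientation: [2.474, 1.936, -0.006]
force: [0.6, 0.3, 0.3]
gripper_width: 0.0357
finger_force: 60.1
```

```bash
python3 go.py 0.51 0.395 0.018 -14
```

```text
t 35.73 pos [0.5078 0.3929 0.0702] yaw -13.9 -> -14.0 w 0.0357 F [0.6 0.3 0.3] q [-0.27  0.68 -0.66  1.72  0.51  0.92 -1.38]
turn/0.1 [-0.02  0.03  0.01]  shift/0.05 after turn [0.05 0.03 1.04]  now [0.06 0.04 1.04]
```

Emit:
play_rows --increments '[[[0.05,0.03,0.4,0,0,0],[0,0,0.35,0,0,0],[0,0,0.2,0,0,0],[0,0,0.07,0,0,0],[0,0,0,0,0,0],[0,0,0,0,0,0]]]'

```text
t: 36.48
ee_pos: [0.5114, 0.3965, -0.0029]
orientation: [-2.474, -1.936, -0.002]
force: [0.8, 0.4, -0.8]
gripper_width: 0.0359
finger_force: 60.1
```

Emit:
play_rows --increments '[[[0,0,0,0,0,0],[0,0,0,0,0,0],[0,0,0,0,0,0]]]' --gripper 0.3

```text
t: 36.85
ee_pos: [0.5112, 0.3962, -0.0032]
orientation: [2.474, 1.936, 0.001]
force: [0.3, 0.1, 0.1]
gripper_width: 0.0599
finger_force: 0.0
```

```bash
python3 go.py 0.533 -0.063 0.2 63
```

```text
t 36.85 pos [0.5112 0.3962 0.0213] yaw -13.9 -> 63.0 w 0.0599 F [0.3 0.1 0.1] q [-0.3   0.75 -0.62  1.74  0.56  0.84 -1.42]
turn/0.1 [ 1.000e-02  0.000e+00 -1.343e+01]  shift/0.05 after turn [-4.56 -7.99 -3.57]  now [-8.81  2.63 -3.58]
```

Emit:
play_rows --increments '[[[0,0,-0.5,0,0,0],[0,0,-1,0,0,-0.9],[0,0,-1,0,0,-0.9],[0,0,-1,0,0,-0.9],[0,0,-1,0,0,-0.9],[0,0,0,0,0,-1],[0,0,0,0,0,-1],[0,0,0,0,0,-1],[0,0,0,0,0,-1],[0,0,0,0,0,-1]]]'

```text
t: 38.1
ee_pos: [0.511, 0.396, 0.2215]
orientation: [1.437, 2.793, -0.0]
force: [-0.2, 0.1, -0.0]
gripper_width: 0.06
finger_force: 0.0
```

Emit:
play_rows --increments '[[[0,0,0,0,0,-1],[0,0,0,0,0,-1],[0,0,0,0,0,-1],[0,0,0,0,0,-1],[0,0,0,0,0,-0.8],[0,0,0,0,0,0]]]' --gripper 0

```text
t: 38.85
ee_pos: [0.511, 0.396, 0.2214]
orientation: [-0.739, -3.053, 0.0]
force: [-0.7, 0.0, -0.2]
gripper_width: 0.0856
finger_force: 0.0
```

```bash
python3 go.py 0.533 -0.063 0.2 63
```

```text
t 38.85 pos [0.511  0.396  0.2459] yaw 62.8 -> 63.0 w 0.0856 F [-0.7  0.  -0.2] q [-0.04  0.63 -1.07  1.55  0.57  1.3  -0.09]
turn/0.1 [-0.   -0.   -0.03]  shift/0.05 after turn [-4.56 -7.98  0.92]  now [-4.59 -7.96  0.92]
```

Emit:
play_rows --increments '[[[-0.46,-0.8,0,0,0,0],[-0.46,-0.8,0,0,0,0],[-0.46,-0.8,0,0,0,0],[-0.46,-0.8,0,0,0,0],[-0.46,-0.8,0,0,0,0],[-0.46,-0.8,0,0,0,0],[-0.46,-0.8,0,0,0,0],[-0.46,-0.8,0,0,0,0],[-0.46,-0.8,0,0,0,0],[-0.44,-0.77,0,0,0,0]]]'

```text
t: 40.1
ee_pos: [0.5329, -0.0647, 0.2217]
orientation: [0.74, 3.052, -0.001]
force: [-0.4, 0.1, -0.3]
gripper_width: 0.0851
finger_force: 0.0
```

Emit:
play_rows --increments '[[[0,0,0.6,0,0,0],[0,0,1,0,0,0],[0,0,0.7,0,0,0],[0,0,0.5,0,0,0],[0,0,0,0,0,0]]]'

```text
t: 40.72
ee_pos: [0.5316, -0.0631, 0.0801]
orientation: [-0.738, -3.05, 0.001]
force: [-0.7, 0.2, 0.3]
gripper_width: 0.0855
finger_force: 0.0
```

```bash
python3 go.py 0.533 -0.063 0.008 63
python3 - <<'E'
from h import *
d=imaging.get_image('top'); o=[cv2.resize(d['img'][165:245,240:340],None,fx=4,fy=4,interpolation=cv2.INTER_CUBIC)]
d=imaging.get_image('scene'); o.append(cv2.resize(d['img'][150:230,210:300],None,fx=4,fy=4,interpolation=cv2.INTER_CUBIC))
cv2.imwrite('pics/n7.png',np.hstack(o)[:,:,::-1])
E
```

```text
t 40.73 pos [ 0.5316 -0.0631  0.1046] yaw 62.8 -> 63.0 w 0.0855 F [-0.7  0.2  0.3] q [ 0.82  0.64 -1.06  1.94  0.68  0.97  0.52]
turn/0.1 [-0.01 -0.03 -0.03]  shift/0.05 after turn [-0.02  0.01  1.93]  now [-0.03  0.02  1.93]
```

View pics/n7.png

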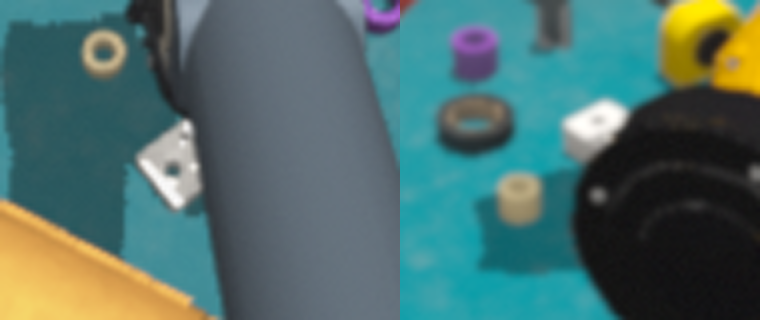

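The block at left crop (172,165) is undisturbed, with the gripper above it. I'll descend and grip.

Emit:
play_rows --increments '[[[-0.02,0.01,0.5,0,0,0],[0,0,0.4,0,0,0],[0,0,0.2,0,0,0],[0,0,0,0,0,0]]]'

```text
t: 41.32
ee_pos: [0.5339, -0.0629, 0.0263]
orientation: [-0.737, -3.053, 0.0]
force: [-0.6, 0.2, -0.9]
gripper_width: 0.0852
finger_force: 0.0
```

Emit:
play_rows --increments '[[[0,0,0.4,0,0,0],[0,0,0.3,0,0,0],[0,0,0.13,0,0,0],[0,0,0,0,0,0],[0,0,0,0,0,0]]]'

```text
t: 41.95
ee_pos: [0.5345, -0.0628, -0.0147]
orientation: [0.737, 3.053, 0.0]
force: [0.4, 0.9, -0.1]
gripper_width: 0.0854
finger_force: 0.0
```

Emit:
play_rows --increments '[[[0,0,0,0,0,0],[0,0,0,0,0,0],[0,0,0,0,0,0],[0,0,0,0,0,0],[0,0,0,0,0,0]]]' --gripper 1

```text
t: 42.58
ee_pos: [0.5346, -0.0631, -0.0142]
orientation: [0.737, 3.053, -0.001]
force: [-0.5, -1.7, 4.8]
gripper_width: 0.0439
finger_force: 61.0
```

```bash
python3 go.py 0.658 0.215 0.1 -1.2
```

```text
t 42.58 pos [ 0.5346 -0.0631  0.0103] yaw 62.9 -> -1.2 w 0.0439 F [-0.5 -1.7  4.8] q [ 0.72  0.76 -0.92  2.    0.84  0.83  0.4 ]
turn/0.1 [0.000e+00 1.000e-02 1.118e+01]  shift/0.05 after turn [ 5.61  2.35 -1.79]  now [ 0.34  6.07 -1.8 ]
```

Emit:
play_rows --increments '[[[0,0,-0.4,0,0,0],[0,0,-0.8,0,0,0],[0,0,-0.9,0,0,0.7],[0,0,-0.9,0,0,0.9],[0,0,0,0,0,1],[0,0,0,0,0,1],[0,0,0,0,0,1],[0,0,0,0,0,1],[0,0,0,0,0,1],[0,0,0,0,0,1]]]'

```text
t: 43.82
ee_pos: [0.5338, -0.0626, 0.1359]
orientation: [1.821, 2.56, 0.0]
force: [-0.7, 0.1, -1.4]
gripper_width: 0.0437
finger_force: 61.3
```

Emit:
play_rows --increments '[[[0,0,0,0,0,1],[0,0,0,0,0,1],[0,0,0,0,0,1],[0,0,0,0,0,0.58],[0,0,0,0,0,0]]]'

```text
t: 44.45
ee_pos: [0.534, -0.0626, 0.1358]
orientation: [2.243, 2.199, 0.0]
force: [0.3, -0.8, -0.8]
gripper_width: 0.0437
finger_force: 61.3
```

```bash
python3 go.py 0.658 0.215 0.1 -1.2
```

```text
t 44.45 pos [ 0.534  -0.0626  0.1603] yaw -1.1 -> -1.2 w 0.0437 F [ 0.3 -0.8 -0.8] q [ 0.7   0.46 -0.85  1.9   0.41  0.97 -0.36]
turn/0.1 [0.01 0.   0.01]  shift/0.05 after turn [5.6  2.36 1.21]  now [5.6  2.37 1.21]
```

Emit:
play_rows --increments '[[[0.4,0.17,0,0,0,0],[0.8,0.34,0,0,0,0],[0.8,0.34,0,0,0,0],[0.8,0.34,0,0,0,0],[0.8,0.34,0,0,0,0],[0.8,0.34,0,0,0,0],[0.8,0.34,0,0,0,0],[0.4,0.15,0.6,0,0,0],[0,0,0.8,0,0,0],[0,0,0,0,0,0]]]'

```text
t: 45.7
ee_pos: [0.6555, 0.2131, 0.0616]
orientation: [-2.241, -2.197, 0.011]
force: [-0.6, 0.2, -1.1]
gripper_width: 0.0436
finger_force: 61.2
```

```bash
python3 go.py 0.658 0.215 0.0155 -1.2
```

```text
t 45.7 pos [0.6555 0.2131 0.0861] yaw -1.1 -> -1.2 w 0.0436 F [-0.6  0.2 -1.1] q [ 0.1   0.76 -0.74  1.59  0.57  1.03 -0.83]
turn/0.1 [-0.07  0.03  0.01]  shift/0.05 after turn [0.04 0.05 1.41]  now [0.04 0.06 1.41]
```

Emit:
play_rows --increments '[[[0.02,0.03,0.4,0,0,0],[0,0,0.4,0,0,0],[0,0,0.3,0,0,0],[0,0,0.2,0,0,0],[0,0,0.06,0,0,0],[0,0,0,0,0,0],[0,0,0,0,0,0]]]'

```text
t: 46.58
ee_pos: [0.66, 0.2158, -0.0022]
orientation: [2.244, 2.198, 0.002]
force: [0.1, 0.5, -2.0]
gripper_width: 0.0435
finger_force: 61.3
```

```bash
python3 go.py 0.658 0.215 0.0155 -1.2
```

```text
t 46.58 pos [0.66   0.2158 0.0223] yaw -1.2 -> -1.2 w 0.0435 F [ 0.1  0.5 -2. ] q [ 0.07  0.83 -0.7   1.61  0.63  0.94 -0.87]
turn/0.1 [ 0.01 -0.   -0.  ]  shift/0.05 after turn [-0.02 -0.04  0.14]  now [-0.02 -0.04  0.13]
```

Emit:
play_rows --increments '[[[-0.02,-0.03,0.08,0,0,0],[0,0,0.04,0,0,0],[0,0,0,0,0,0]]]'

```text
t: 46.95
ee_pos: [0.6578, 0.2143, -0.0092]
orientation: [-2.245, -2.198, 0.001]
force: [0.2, -1.5, -2.8]
gripper_width: 0.0436
finger_force: 61.3
```

Emit:
play_rows --increments '[[[0,0,0,0,0,0],[0,0,0,0,0,0],[0,0,0,0,0,0]]]' --gripper 0.2

```text
t: 47.32
ee_pos: [0.6582, 0.2147, -0.0087]
orientation: [2.244, 2.198, 0.001]
force: [-0.5, 0.6, -0.1]
gripper_width: 0.0686
finger_force: 0.0
```

Emit:
play_rows --increments '[[[0,0,-0.5,0,0,0],[0,0,-1,0,0,0],[0,0,-1,0,0,0],[0,0,0,0,0,0]]]'

```text
t: 47.82
ee_pos: [0.6609, 0.217, 0.1234]
orientation: [2.242, 2.195, 0.017]
force: [-0.4, 0.8, -1.1]
gripper_width: 0.068
finger_force: 0.0
```

```bash
python3 go.py 0.656 -0.193 0.17 -1
```

```text
t 47.83 pos [0.6609 0.217  0.1479] yaw -1.2 -> -1.0 w 0.068 F [-0.4  0.8 -1.1] q [ 0.12  0.7  -0.78  1.54  0.53  1.11 -0.8 ]
turn/0.1 [ 0.1  -0.05 -0.03]  shift/0.05 after turn [-8.2   0.05 -0.44]  now [-8.2   0.08 -0.48]
```

Emit:
play_rows --increments '[[[-0.5,0,-0.4,0,0,0],[-1,0,0,0,0,0],[-1,0,0,0,0,0],[-1,0,0,0,0,0],[-1,0,0,0,0,0],[-1,0,0,0,0,0],[-1,0,0,0,0,0],[-1,0,0,0,0,0],[-0.7,0.05,0,0,0,0],[0,0,0,0,0,0]]]' --gripper 0

```text
t: 49.08
ee_pos: [0.6511, -0.2004, 0.1357]
orientation: [2.252, 2.19, -0.003]
force: [-0.2, -0.3, 0.0]
gripper_width: 0.0852
finger_force: 0.0
```

```bash
python3 go.py 0.656 -0.193 0.022 -1
```

```text
t 49.08 pos [ 0.6511 -0.2004  0.1602] yaw -1.6 -> -1.0 w 0.0852 F [-0.2 -0.3  0. ] q [ 0.74  0.67 -0.78  1.56  0.5   1.13 -0.18]
turn/0.1 [-0.01  0.02 -0.1 ]  shift/0.05 after turn [0.15 0.1  2.76]  now [0.16 0.1  2.76]
```

Emit:
play_rows --increments '[[[0.1,0.07,0.6,0,0,-0.05],[0,0,0.4,0,0,0],[0,0,0,0,0,0]]]'

```text
t: 49.45
ee_pos: [0.654, -0.1896, 0.0842]
orientation: [-2.235, -2.203, 0.003]
force: [0.3, -0.2, 0.1]
gripper_width: 0.0853
finger_force: 0.0
```

```bash
python3 go.py 0.656 -0.193 0.022 -1
```

```text
t 49.45 pos [ 0.654  -0.1896  0.1087] yaw -0.8 -> -1.0 w 0.0853 F [ 0.3 -0.2  0.1] q [ 0.71  0.72 -0.75  1.6   0.54  1.05 -0.21]
turn/0.1 [-0.04 -0.01  0.03]  shift/0.05 after turn [-0.07  0.04  1.73]  now [-0.07  0.05  1.73]
```

Emit:
play_rows --increments '[[[-0.05,0.03,0.6,0,0,0],[0,0,0.6,0,0,0],[0,0,0.4,0,0,0],[0,0,0.12,0,0,0],[0,0,0,0,0,0]]]'

```text
t: 50.08
ee_pos: [0.6574, -0.1929, 0.0006]
orientation: [2.238, 2.203, 0.001]
force: [0.2, -0.4, -0.2]
gripper_width: 0.0852
finger_force: 0.0
```

Emit:
play_rows --increments '[[[0,0,0,0,0,0],[0,0,0,0,0,0],[0,0,0,0,0,0],[0,0,0,0,0,0],[0,0,0,0,0,0],[0,0,0,0,0,0]]]' --gripper 1

```text
t: 50.82
ee_pos: [0.6571, -0.1932, 0.0006]
orientation: [2.239, 2.203, 0.0]
force: [-2.1, 0.5, 5.9]
gripper_width: 0.0229
finger_force: 58.8
```

```bash
python3 go.py 0.519 0.247 0.17 -3
```

```text
t 50.83 pos [ 0.6571 -0.1932  0.0251] yaw -0.9 -> -3.0 w 0.0229 F [-2.1  0.5  5.9] q [ 0.67  0.81 -0.69  1.64  0.62  0.92 -0.27]
turn/0.1 [0.   0.   0.36]  shift/0.05 after turn [ 8.65 -3.22 -2.9 ]  now [ 8.76 -2.9  -2.9 ]
```

Emit:
play_rows --increments '[[[0,0,-0.4,0,0,0],[0,0,-0.8,0,0,0.2],[0,0,-0.9,0,0,0.16],[0.4,-0.15,-0.8,0,0,0],[0.8,-0.3,0,0,0,0],[0.8,-0.3,0,0,0,0],[0.8,-0.3,0,0,0,0],[0.8,-0.3,0,0,0,0],[0.8,-0.3,0,0,0,0],[0.8,-0.3,0,0,0,0]]]'

```text
t: 52.08
ee_pos: [0.5725, 0.0731, 0.1456]
orientation: [2.278, 2.163, 0.001]
force: [0.4, 0.0, -2.5]
gripper_width: 0.0226
finger_force: 59.0
```

Emit:
play_rows --increments '[[[0.8,-0.3,0,0,0,0],[0.8,-0.3,0,0,0,0],[0.8,-0.3,0,0,0,0],[0.6,-0.2,0,0,0,0],[0.4,-0.15,0,0,0,0],[0,0,0.3,0,0,0],[0,0,0.5,0,0,0],[0,0,0,0,0,0]]]'

```text
t: 53.08
ee_pos: [0.5184, 0.2418, 0.1024]
orientation: [-2.28, -2.161, 0.009]
force: [-0.2, -0.2, -1.8]
gripper_width: 0.0224
finger_force: 59.0
```

```bash
python3 go.py 0.519 0.247 0.030 -3
```

```text
t 53.08 pos [0.5184 0.2418 0.1269] yaw -3.1 -> -3.0 w 0.0224 F [-0.2 -0.2 -1.8] q [ 0.1   0.56 -0.83  1.85  0.49  0.96 -1.  ]
turn/0.1 [-0.04  0.04 -0.01]  shift/0.05 after turn [0.11 0.01 1.94]  now [0.11 0.01 1.94]
```

Emit:
play_rows --increments '[[[0.06,0,0.5,0,0,0],[0,0,0.6,0,0,0],[0,0,0.4,0,0,0],[0,0,0.2,0,0,0],[0,0,0.1,0,0,0],[0,0,0,0,0,0],[0,0,0,0,0,0]]]'

```text
t: 53.95
ee_pos: [0.5202, 0.2481, 0.0158]
orientation: [2.278, 2.163, 0.002]
force: [0.1, 0.2, -2.1]
gripper_width: 0.0228
finger_force: 59.0
```

```bash
python3 go.py 0.519 0.247 0.030 -3
```

```text
t 53.95 pos [0.5202 0.2481 0.0403] yaw -3.0 -> -3.0 w 0.0228 F [ 0.1  0.2 -2.1] q [ 0.02  0.67 -0.74  1.9   0.61  0.81 -1.1 ]
turn/0.1 [ 0.01 -0.01  0.  ]  shift/0.05 after turn [-0.02 -0.02  0.21]  now [-0.02 -0.02  0.21]
```

Emit:
play_rows --increments '[[[-0.02,-0.02,0.12,0,0,0],[0,0,0.08,0,0,0],[0,0,0.01,0,0,0],[0,0,0,0,0,0],[0,0,0,0,0,0]]]'

```text
t: 54.58
ee_pos: [0.5185, 0.2465, 0.0046]
orientation: [2.278, 2.163, -0.001]
force: [-1.8, -1.4, 1.3]
gripper_width: 0.0224
finger_force: 59.4
```

```bash
python3 go.py 0.519 0.247 0.029 -3
```

```text
t 54.58 pos [0.5185 0.2465 0.0291] yaw -3.0 -> -3.0 w 0.0224 F [-1.8 -1.4  1.3] q [ 0.02  0.68 -0.73  1.91  0.63  0.79 -1.11]
turn/0.1 [-0.    0.01  0.  ]  shift/0.05 after turn [0.01 0.01 0.  ]  now [0.01 0.01 0.  ]
```

Fz has gone from -2 to +1.3 N, so the pin is on the floor. I'll release it, then lift clear to look.

Emit:
play_rows --increments '[[[0,0,0,0,0,0],[0,0,0,0,0,0],[0,0,0,0,0,0],[0,0,0,0,0,0]]]' --gripper 0.4

```text
t: 55.08
ee_pos: [0.5187, 0.2468, 0.0045]
orientation: [-2.278, -2.163, -0.0]
force: [-0.0, -0.0, -0.6]
gripper_width: 0.0513
finger_force: 0.0
```

Emit:
play_rows --increments '[[[0,0,-0.4,0,0,0],[0,0,-0.8,0,0,0],[0,0,-1,0,0,0],[0,0,-1,0,0,0],[0,0,-1,0,0,0],[0,0,-1,0,0,0],[0,0,0,0,0,0]]]'

```text
t: 55.95
ee_pos: [0.52, 0.2491, 0.2703]
orientation: [2.275, 2.161, 0.015]
force: [-0.9, 0.4, -1.0]
gripper_width: 0.051
finger_force: 0.0
```

Emit:
play_rows --increments '[[[-0.5,0,0,0,0,0],[-1,0,0,0,0,0],[-1,0,0,0,0,0],[-1,0,0,0,0,0],[-1,0,0,0,0,0],[-1,0,0,0,0,0],[-1,0,0,0,0,0],[0,0,0,0,0,0]]]'

```text
t: 56.95
ee_pos: [0.5006, -0.0827, 0.2639]
orientation: [-2.287, -2.153, 0.003]
force: [0.2, 1.4, -1.1]
gripper_width: 0.0512
finger_force: 0.0
```

Run:
```python
from h import *
o=[]
for n,(x,y) in(('top',(110,95)),('scene',(145,200))):
    d=imaging.get_image(n); o.append(cv2.resize(d['img'][y:y+135,x:x+160],None,fx=2.5,fy=2.5,interpolation=cv2.INTER_CUBIC))
cv2.imwrite('pics/n8.png',np.hstack(o)[:,:,::-1])
```

```text
(no output)
```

View pics/n8.png

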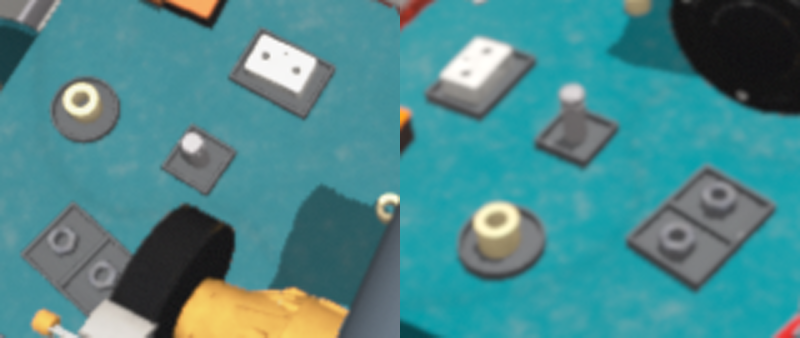

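All five parts are in their trays. The block in the long tray, at left crop (280,62), looks off-centre, so I'll check its fit along with the bush's.

Run:
```python
from h import *
for n in('top','scene'):
    d=imaging.get_image(n); h=cv2.resize(d['img'],None,fx=U,fy=U,interpolation=cv2.INTER_CUBIC).astype(int)
    m=((h.min(2)>160)).astype(np.uint8); m2=((h[...,0]-h[...,2]>20)&(h[...,0]>130)).astype(np.uint8)
    for z in(.004,.012):
        print(n,z,'block',np.round(fit(d,m,prism('r',.045,.07,z,z+.025),(.658,.215),0),3),'topface',np.round(fit(d,m,prism('r',.045,.07,z+.024,z+.025),(.658,.215),0),3))
    print('bush',np.round(fit(d,m2,prism('c',.038,0,.004,.034),(.511,.396),0,useyaw=False),3))
    t=fgmask(d['img']); print('tray',np.round(fit(d,t,prism('r',.073,.103,0,.012),(.658,.215),0),3))
```

```text
top 0.004 block [ 0.661  0.22  -1.252  0.885] topface [0.658 0.217 1.524 0.917]
top 0.012 block [ 0.658  0.217 -1.943  0.874] topface [0.656 0.214 0.898 0.928]
bush [0.513 0.398 0.    0.933]
tray [ 0.657  0.216 -1.452  0.979]
scene 0.004 block [0.671 0.202 6.509 0.731] topface [0.657 0.218 2.162 0.852]
scene 0.012 block [0.665 0.21  7.1   0.718] topface [0.651 0.226 1.445 0.87 ]
bush [0.513 0.394 0.    0.919]
tray [ 0.66   0.213 -0.947  0.933]
```

With the block on the tray floor, both cameras place it at (0.658, 0.217), centred in the tray. If it were propped on the rim they would disagree. Nothing is touching the robot, so I'll hand in.

```bash
python3 -c "
from station import workorder
print(workorder.sign_off())"
```

```text
the job is handed in; nothing more can be done
None
```

All five parts are in their trays, let go and the same way up as found, and I handed the job in at about 57 s of the allowed 136 s; the sign-off returned no verdict.

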